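Clear broken glass from the slide station and put it back in service

TASK

A slide has broken on the slide station: take the scraper, set it on the white plate behind the green glass chips and push them all over the plate's open edge into the well, without letting the fingers touch the glass. Once all the glass is in the well, close it with the yellow hatch: tilt it through the opening, lay it flat on the two inner ledges and centre it end to end so that both ends lie under the lips. Stand the scraper back upright on the middle of its green mat, set the black slide cassettes upright on the clean plate, lying lengthwise across it between the side rails, and leave everything else on the bench where it is.

Things in the scene. Friction and masses are not known exactly. Their poses are not given: they have to be found in the camera images.
- station: Fixed slide station: a blue open-topped glass well with a raised white plate joined to its +y side. Origin: under the well's centre, on the bench, z up. The well is 252 (x) x 134 (y) x 73 mm outside, 240 x 122 mm inside, floor top at z=4. See the three points (all in this body's axes; sizes in mm)
- lips (a point): Centre of the well's opening, at station (0, 0, 73). At each x end a flat lip 6 mm thick overhangs inward (station z 67 to 73) to x=+-90, so the opening is 180 (x) by 122 (y) mm, while the inside under the lips is 240 mm long
- ledges (a point): Centre of the plane of the two aluminium ledges under the lips, at station (0, 0, 35). The ledge tops are at station z=35; each reaches from the x-end wall (x=+-120) inward to x=+-78
- plate_edge (a point): Middle of the white plate's open edge, at station (0, 61, 85). The flat plate reaches from here to station y=268 and over x=-63 to +63, top at z=85. Grey rails 6 mm thick, tops at z=97, stand along both x sides and across the back (+y end). The open edge lies right over the well's inner wall: what is pushed over it falls into the well
- hatch: Loose flat yellow cover panel of the well, 200 (x) x 106 (y) x 6 mm, about 0.25 kg, with an upright black fin handle in the middle: 50 (x) x 12 (y) mm, from the panel's top face up to z=62. Origin: centre of the underside; z up. It is 20 mm longer than the well's opening: it goes in only tilted, one short end first under a lip. Either end may go either way
- scraper: Loose scraper block about 0.15 kg: black rubber head 90 (x) x 30 (y) x 22 mm, flat underside, and on it an orange grip 46 (x) x 16 (y) mm reaching up to z=75. Origin: centre of the underside, z up; either long face wipes
- mat: Fixed green parking mat for the scraper, 130 (x) x 70 (y) x 3 mm; origin: centre of the underside
- chip1: Loose chip of broken green glass, 20 x 14 x 8 mm, 10 g, at the start lying on the white plate; origin: centre of its underside as it first lies. There are 3 to 5 chips; absent ones read None
- chip2: Loose chip of broken green glass, 20 x 14 x 8 mm, 10 g, at the start lying on the white plate; origin: centre of its underside as it first lies. There are 3 to 5 chips; absent ones read None
- chip3: Loose chip of broken green glass, 20 x 14 x 8 mm, 10 g, at the start lying on the white plate; origin: centre of its underside as it first lies. There are 3 to 5 chips; absent ones read None
- chip4: Loose chip of broken green glass, 20 x 14 x 8 mm, 10 g, at the start lying on the white plate; origin: centre of its underside as it first lies. There are 3 to 5 chips; absent ones read None
- chip5: Loose chip of broken green glass, 20 x 14 x 8 mm, 10 g, at the start lying on the white plate; origin: centre of its underside as it first lies. There are 3 to 5 chips; absent ones read None
- cassette1: Loose black slide cassette, 80 (x) x 36 (y) x 26 (z) mm, about 90 g, white slide edges on top; at the start on the bench; origin: centre of the underside, z up. There are 2 or 3; absent ones read None
- cassette2: Loose black slide cassette, 80 (x) x 36 (y) x 26 (z) mm, about 90 g, white slide edges on top; at the start on the bench; origin: centre of the underside, z up. There are 2 or 3; absent ones read None
- cassette3: Loose black slide cassette, 80 (x) x 36 (y) x 26 (z) mm, about 90 g, white slide edges on top; at the start on the bench; origin: centre of the underside, z up. There are 2 or 3; absent ones read None
- bottle: Bottle with blue cap, 64 mm across, 160 high; bystander, leave alone; origin: centre of its underside
- jar: Jar with red lid, 52 mm across, 70 high; bystander, leave alone; origin: centre of its underside
- beaker: Clear open beaker, 70 mm across, 90 high; bystander, leave alone; origin: centre of its underside
- tipbox: Blue open box, 85 x 120 x 50 mm; bystander, leave alone; origin: centre of its underside
- timer: White timer, 60 x 60 x 20 mm; bystander, leave alone; origin: centre of its underside
- pen: Blue marker pen lying along its y, 12 mm thick, 135 long; bystander, leave alone; origin: centre of its underside
Not all that is in view belongs to the job. Leave any purple or red look-alike of the cassette1 alone.

How it is judged:
By the outcome, as a careful person would: the job done as asked, in the order asked, and still so for the second after the job is handed in, with the robot touching nothing.
Of chip1, chip2, chip3, chip4, chip5 only 3 to 5 are there at a start; the rules pass over those that are not, and their reading is None.
Of cassette1, cassette2, cassette3 only 2 to 3 are there at a start; the rules pass over those that are not, and their reading is None.
At some moment in a run one of hatch, cassette1, cassette2, cassette3 may be knocked a few centimetres aside while the robot is not near it.
It also fails if it takes over 200 s, if anything falls off the work surface, if the arm or the gripper's body presses on something with over 40 N, if the wrist force passes 120 N, or if a joint passes its speed limit or range.

ROBOT

A 6-joint arm with a two-finger parallel gripper is mounted at the origin on the work surface. World frame = base frame: x ahead of the robot, y to its left, z up, the work surface at z = 0. Lengths are in m, angles in rad, forces in N, time in s.
With the tool pointing down it reaches from about 0.375 to 0.9 m from the base axis. Payload 3.1 kg.
Tool frame: the origin (TCP) lies between the finger pads; the fingertips stand 17 mm ahead of it and the grasp point (between the pads) lies 2 mm behind it; z points along the fingers, y is the line along which they close (so a half turn about z gives the same grasp; the last joint's range is limited). The gripper opens to 85 mm and grips with 20 to 120 N. Pads are 22 mm wide; open, the fingers measure 114 mm over their backs; the gripper's body (76 mm by 85 mm) begins 54 mm behind the grasp point. The pads swing forward as they close: fully open they stand 13 mm farther back than shut.
Start: joints at [1.087, 0.527, 1.433, -0, 1.181, -0.178], TCP at [0.188, 0.596, 0.248] pointing down, gripper open.
Joint ranges: [-3.08, 3.08], [-0.75, 2.2], [0.22, 2.44], [-1.43, 4.57], [0, 2.65], [-2.85, 2.85]. Speed limits (rad/s): [2.79, 2.79, 3.14, 3.14, 3.14, 3.14].

INTERFACE

Orientations are given as a unit quaternion [x, y, z, w].
In Python, from station import sense, vision, order gives the robot as it stands.
- The arm moves only by the shell command python3 -m crank 'ROWS' [OPENING] [FORCE]. ROWS is JSON, a list of rows, each an object with "dp": the shift along the world's x, y, z in units of 30 mm (1.0 is 30 mm), a list of three; "angular": the turn, a rotation vector about the world's x, y, z in degrees, a list of three. In form: [{"dp": [dx, dy, dz], "angular": [ax, ay, az]}, ...]. A call has 1 to 20 rows; each row shifts and turns the commanded pose from where the row before left it; what a row does not reach is not made up. A row lasts 1/10 s, in which the tool goes at most 50 mm and 8.59 degrees, less where a joint would pass 70% of its speed; a pose out of reach is approached as far as the arm can. A call is refused whole if a number of a shift passes 1 or a number of a turn 8.59, either way. A call with a gripper value outside its range is refused whole. OPENING is the closure, from 0 (fully open) to 1 (shut), set as the call begins (- or left out, the last holds). The fingers move at their own pace and stop on an object; FORCE is the grip in N (left out, the last holds). Time passes only in rows, so rows that do not move let the fingers close. It gives the time, the measured TCP pose, the force, the opening and the grip force at its end, in the units of the state.
- sense(): the state, without advancing time (a new reading comes with each control period).
- vision.snapshot(name): name is "scene" or "top"; returns a dict with "image" (400x640x3 uint8, blue, green, red), "range_z" (400x640 float32, m along the optical axis (not along the pixel's ray), 0 where there is no reading), "mtx" (3x3 intrinsics, pixels), "pose" (4x4, takes a point from camera to world coordinates). Camera axes: x right, y down, z forward; pixel columns grow to the right and rows downward; lengths in m; the calibration is good to about 2 mm. A picture is of the moment at which its call begins.
- order.sign_off(): hands the job in; it is judged then, once.
The state is a dict: "t": time; "q": joint angles; "qd": joint speeds; "tau": joint torques, N m; "tcp_pos": TCP position; "tool_rot": TCP orientation; "force": force on the tool from outside, world axes, zero at the start; "ft_torque": the same for the moment, N m; "finger_gap": opening from 0.0 (shut) to 1.0 (fully open); "gripper_force": force on a finger pad.
Only numpy, scipy, OpenCV 4.12 (cv2) and the standard library are available. Lean on these libraries where they do the work, as an engineer would, in place of code of your own. Each camera call takes 0.05 s, during which the arm holds its last target. There are 200 camera calls.

## Working session

There is one attempt and no reset: what is moved stays moved. The work goes in short steps, Python scripts to look and compute and a shell command to move; the robot and the scene stay as the last step left them, time stands still between calls to the robot, and variables do not carry over. Pictures are saved under pics/ and viewed, at most 17 in all, crops included, and the job is handed in when it is done.

```bash
ls; mkdir -p pics; cat > h.py <<'E'
import numpy as np, cv2
from station import sense, vision, order
def snap(n):
    s=vision.snapshot(n); return s
def world(s):
    K=np.array(s['mtx']);P=np.array(s['pose']);z=s['range_z']
    v,u=np.mgrid[:400,:640]
    c=np.stack([(u-K[0,2])/K[0,0]*z,(v-K[1,2])/K[1,1]*z,z],-1)
    return c@P[:3,:3].T+P[:3,3]
def ray(s,u,v,h):
    K=np.array(s['mtx']);P=np.array(s['pose'])
    d=P[:3,:3]@np.array([(u-K[0,2])/K[0,0],(v-K[1,2])/K[1,1],1]);o=P[:3,3]
    return o+d*(h-o[2])/d[2]
E
python3 - <<'E'
from h import *
for n in('scene','top'):
    s=snap(n); cv2.imwrite(f'pics/{n}0.png',s['image']); np.savez(f'{n}0.npz',**s); print(n,np.round(s['mtx'],1).tolist(),np.round(s['pose'],3).tolist())
x=sense(); print({k:np.round(v,3).tolist() for k,v in x.items()})
E
```

```text
pics
scene [[363.2, 0.0, 320.2], [0.0, 363.2, 201.8], [0.0, 0.0, 1.0]] [[0.169, 0.792, -0.587, 1.2], [0.986, -0.132, 0.106, -0.152], [0.006, -0.596, -0.803, 0.926], [0.0, 0.0, 0.0, 1.0]]
top [[367.5, 0.0, 320.0], [0.0, 367.5, 199.2], [0.0, 0.0, 1.0]] [[-0.011, -0.988, 0.152, 0.407], [-1.0, 0.013, 0.014, -0.044], [-0.016, -0.152, -0.988, 1.178], [0.0, 0.0, 0.0, 1.0]]
{'t': 0.1, 'q': [1.087, 0.528, 1.434, 0.0, 1.181, -0.178], 'qd': [0.001, -0.002, -0.003, 0.001, -0.002, 0.001], 'tau': [0.0, -44.331, -17.859, -0.0, 0.004, 0.0], 'tcp_pos': [0.187, 0.596, 0.247], 'tool_rot': [0.152, 0.988, -0.001, -0.0], 'force': [0.731, 0.054, 0.139], 'ft_torque': [-0.014, -0.002, 0.057], 'gripper_force': 0.0, 'finger_gap': 0.998}
```

View pics/top0.png

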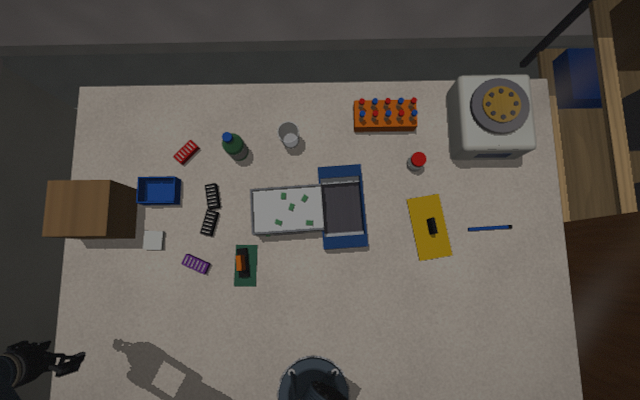

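View pics/scene0.png

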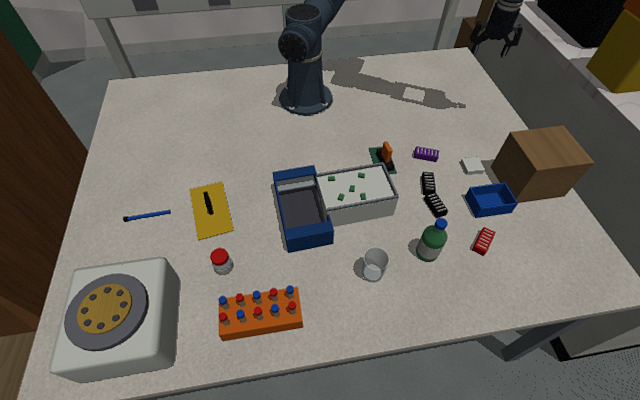

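The top view shows the scraper at (242,262) on its mat, 5 green chips on the plate (around (290,207)), and the hatch at (430,227). Candidates for cassettes are black (212,196), black (209,223), red (186,152) and purple (196,264). I choose the two black ones. The scene view agrees: black at (428,182) and (435,205).

```bash
cat >> h.py <<'E'
def rect(s,mask,h,box,minA=6):
    """world rects (cx,cy,len,wid,angle of long axis deg) of mask regions cast on plane z=h; box=u0,v0,u1,v1"""
    m=np.zeros((400,640),np.uint8);u0,v0,u1,v1=box;m[v0:v1,u0:u1]=mask[v0:v1,u0:u1]
    out=[]
    for c in cv2.findContours(m,cv2.RETR_EXTERNAL,cv2.CHAIN_APPROX_NONE)[0]:
        if cv2.contourArea(c)<minA: continue
        p=np.array([ray(s,u,v,h)[:2] for u,v in c[:,0]])*1000
        (x,y),(a,b),t=cv2.minAreaRect(p.astype(np.float32))
        if a<b: a,b,t=b,a,t+90
        out.append(np.round([x,y,a,b,(t+90)%180-90],1).tolist()+[int(c[:,0,0].mean()),int(c[:,0,1].mean())])
    return out
def hsv(s):
    H=cv2.cvtColor(s['image'],cv2.COLOR_BGR2HSV); return H[...,0].astype(int),H[...,1].astype(int),H[...,2].astype(int)
E
cat > m.py <<'E'
from h import *
s=dict(np.load('top0.npz')); H,S,V=hsv(s); W=world(s); z=W[...,2]*1000
B=(230,155,380,290)
def mk(c): return (c).astype(np.uint8)*255
print('chips',rect(s,mk((H>45)&(H<90)&(S>90)),.089,(250,185,325,237)))
print('well top',rect(s,mk((z>60)&(z<80)),.073,(312,155,380,260),30))
print('plate+',rect(s,mk((z>78)&(z<105)),.097,(240,170,330,245),100))
print('blue',rect(s,mk((H>100)&(H<125)&(S>120)),.073,(312,155,380,260),30))
print('mat',rect(s,mk((H>45)&(H<90)&(S>60)),.003,(225,235,265,295),30))
print('grip',rect(s,mk((H<18)&(S>150)&(z>50)),.075,(225,235,265,295)), 'z',np.median(z[255:268,236:243]))
print('head',rect(s,mk((z>12)),.022,(225,235,265,295)))
print('hatch',rect(s,mk((H>18)&(H<32)&(S>150)),.006,(395,180,465,270),100))
print('fin',rect(s,mk((z>30)),.062,(415,210,445,245)))
print('cass',rect(s,mk((z>14)&(z<40)),.026,(200,178,222,240)))
print('cassdark',rect(s,mk((V<75)),.026,(200,178,222,240)))
for p in [(345,210),(290,210),(300,195),(320,210),(430,215),(345,175),(345,240),(150,300)]: print(p,np.round(W[p[1],p[0]],4))
I=cv2.resize(s['image'][150:290,180:380],None,fx=4,fy=4,interpolation=cv2.INTER_CUBIC); cv2.imwrite('pics/c0.png',I)
E
python3 m.py
```

```text
chips [[504.7, 5.3, 11.9, 8.9, 89.3, 309, 222], [507.6, 97.0, 16.1, 10.3, 71.0, 278, 221], [553.7, 58.7, 17.0, 10.5, -18.3, 291, 206], [578.8, 19.6, 15.9, 10.1, -33.7, 304, 197], [587.0, 84.4, 15.2, 9.1, -0.8, 282, 195]]
well top [[555.5, -91.0, 252.1, 142.7, 3.5, 347, 206]]
plate+ [[544.7, 71.6, 212.9, 139.0, -86.5, 286, 209]]
blue [[556.3, -94.6, 250.1, 130.6, 3.5, 347, 206]]
mat [[380.8, 210.8, 125.6, 66.6, -1.7, 245, 264]]
grip [[389.5, 213.0, 44.1, 20.9, 1.4, 239, 262]] z 76.05734030956324
head [[388.2, 217.0, 89.7, 38.5, 7.5, 242, 262]]
hatch [[495.0, -371.2, 197.1, 104.3, 9.2, 428, 226]]
fin [[492.7, -368.5, 48.9, 20.2, 8.1, 433, 225]]
cass [[556.6, 318.6, 169.6, 55.1, -3.8, 210, 209]]
cassdark [[556.6, 317.3, 169.4, 58.3, -4.0, 211, 209]]
(345, 210) [ 0.5512 -0.107   0.0033]
(290, 210) [0.5435 0.0624 0.0834]
(300, 195) [0.5882 0.032  0.0866]
(320, 210) [ 0.5419 -0.0278  0.0868]
(430, 215) [ 0.5314 -0.3774  0.006 ]
(345, 175) [ 0.6509 -0.1055  0.0727]
(345, 240) [ 0.4524 -0.1013  0.0738]
(150, 300) [ 0.2752  0.5101 -0.0015]
```

View pics/c0.png

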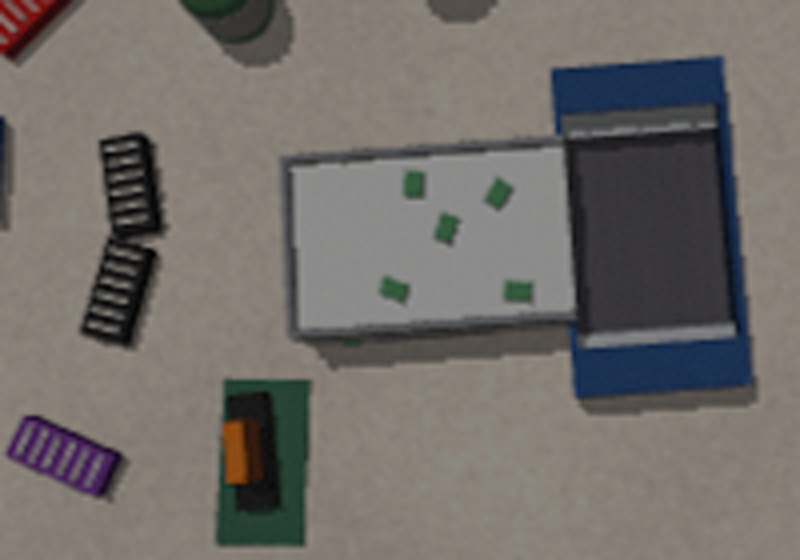

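The close crop confirms two black cassettes at (130,185) and (118,292). It also shows five chips on the plate and the scraper near the mat's middle, with its long axis along world x. One refining measurement follows.

```bash
cat > m2.py <<'E'
from h import *
s=dict(np.load('top0.npz')); H,S,V=hsv(s); W=world(s); z=W[...,2]*1000
def mk(c): return (c).astype(np.uint8)*255
print('white',rect(s,mk((V>110)&(S<40)&(z>75)|(H>45)&(H<90)&(S>90)&(z>75)),.085,(245,180,330,245),100))
print('fin',rect(s,mk((z>52)),.062,(415,210,445,245)))
print('grip',rect(s,mk((z>66)),.078,(225,235,265,295)))
hd=mk((V<60)&(z>15)&(z<33)); print('head',rect(s,hd,.025,(225,235,265,295)))
a=mk(V<75);a[210:]=0;b=mk(V<75);b[:210]=0
print('c',rect(s,a,.026,(200,178,224,240)),rect(s,b,.026,(200,178,224,240)))
wl=mk((V>100)&(S<60)&(z>15))
print('slides',rect(s,wl,.026,(200,178,224,240),1))
print('well far pts',[np.round(W[v,u]*1e3).tolist() for v,u in[(210,326),(210,330),(210,360),(210,364),(210,366),(210,368)]])
g=dict(np.load('scene0.npz'));H,S,V=hsv(g);W=world(g);z=W[...,2]*1000
print('S white',rect(g,mk((V>110)&(S<40)&(z>75)|(H>45)&(H<90)&(S>90)&(z>75)),.085,(310,150,410,230),100))
print('S blue',rect(g,mk((H>100)&(H<125)&(S>120)&(z>62)&(z<82)),.073,(265,155,340,255),30))
print('S hatch',rect(g,mk((H>18)&(H<32)&(S>150)),.006,(180,170,245,245),100))
print('S fin',rect(g,mk((z>52)),.062,(195,180,225,225)))
print('S grip',rect(g,mk((z>68)),.078,(370,135,400,170)))
print('S mat',rect(g,mk((H>45)&(H<90)&(S>60)),.003,(360,135,400,178),30))
print('S cass',rect(g,mk((z>18)&(z<35)),.026,(415,165,455,222)))
E
python3 m2.py
```

```text
white [[546.1, 68.9, 205.4, 122.8, -86.6, 287, 209]]
fin [[493.4, -371.4, 47.5, 14.4, 9.8, 433, 225]]
grip [[388.9, 214.1, 44.8, 17.3, 7.7, 239, 262]]
head [[388.6, 214.1, 89.5, 32.1, 6.1, 243, 262]]
c [[598.5, 314.6, 84.7, 45.2, 7.7, 212, 196]] [[513.9, 322.1, 80.5, 44.3, -13.9, 209, 222]]
slides []
well far pts [[552.0, -46.0, 7.0], [552.0, -59.0, 3.0], [550.0, -155.0, 5.0], [542.0, -161.0, 73.0], [551.0, -175.0, -0.0], [550.0, -181.0, 4.0]]
S white [[545.1, 69.3, 206.7, 123.5, -86.5, 353, 186]]
S blue [[562.9, -94.2, 257.7, 132.4, 3.6, 296, 204]]
S hatch [[498.1, -371.7, 199.7, 103.6, 9.2, 210, 210]]
S fin [[500.4, -370.0, 57.2, 12.3, 9.5, 206, 198]]
S grip [[469.7, 161.5, 50.5, 29.6, 80.6, 377, 166], [394.2, 214.9, 51.7, 19.3, 4.4, 387, 146]]
S mat [[356.0, 199.3, 74.5, 45.3, -4.0, 375, 153]]
S cass [[563.8, 320.5, 172.4, 54.4, -4.0, 432, 192]]
```

```bash
python3 -m crank '[{"dp":[0.48,-0.91,0],"angular":[0,0,8.2]},{"dp":[0.48,-0.91,0],"angular":[0,0,8.2]},{"dp":[0.48,-0.91,0],"angular":[0,0,8.1]},{"dp":[0.48,-0.91,0],"angular":[0,0,0]},{"dp":[0.48,-0.91,0],"angular":[0,0,0]},{"dp":[0.48,-0.91,0],"angular":[0,0,0]},{"dp":[0.48,-0.91,0],"angular":[0,0,0]},{"dp":[0.48,-0.91,0],"angular":[0,0,0]},{"dp":[0.48,-0.91,0],"angular":[0,0,0]},{"dp":[0.48,-0.91,0],"angular":[0,0,0]},{"dp":[0.48,-0.91,0],"angular":[0,0,0]},{"dp":[0.48,-0.91,0],"angular":[0,0,0]},{"dp":[0.48,-0.91,0],"angular":[0,0,0]},{"dp":[0.48,-0.91,0],"angular":[0,0,0]},{"dp":[0,0,-1],"angular":[0,0,0]},{"dp":[0,0,-1],"angular":[0,0,0]},{"dp":[0,0,-1],"angular":[0,0,0]},{"dp":[0,0,0],"angular":[0,0,0]}]' 0; cat >> h.py <<'E'
from scipy.spatial.transform import Rotation as Ro
def st():
    x=sense();R=Ro.from_quat(x['tool_rot']).as_matrix()
    p=np.array(x['tcp_pos'])*1e3
    print('t %.1f tcp %s yaw_y %.1f zdir %s F %s gap %.2f gf %.1f q %s'%(x['t'],np.round(p,1),np.degrees(np.arctan2(R[1,1],R[0,1])),np.round(R[:,2],3),np.round(x['force'],1),x['finger_gap'],x['gripper_force'],np.round(x['q'],2)))
    return p,R
SO=np.array([555.8,-95.0]);SY=np.radians(3.5)
def s2w(x,y): return SO+np.array([x*np.cos(SY)-y*np.sin(SY),x*np.sin(SY)+y*np.cos(SY)])
def w2s(x,y): d=np.array([x,y])-SO; return np.array([d[0]*np.cos(SY)+d[1]*np.sin(SY),-d[0]*np.sin(SY)+d[1]*np.cos(SY)])
E
python3 - <<'E'
from h import *
st()
for c in [(504.7,5.3),(507.6,97),(553.7,58.7),(578.8,19.6),(587,84.4)]: print(np.round(w2s(*c)))
for q in [(12,238),(12,50),(-12,50),(0,0)]: print(q,np.round(s2w(*q),1))
E
```

```text
t: 1.9
tcp_pos: [0.3865, 0.213, 0.1555]
tool_rot: [-0.061, 0.998, -0.001, -0.004]
force: [-0.2, -0.3, 1.4]
finger_gap: 0.999
gripper_force: 0.0
t 1.9 tcp [386.5 213.  155.5] yaw_y 97.0 zdir [-0.008 -0.002 -1.   ] F [-0.2 -0.3  1.4] gap 1.00 gf 0.0 q [ 0.25  0.45  1.97 -0.    0.73 -1.44]
[-45. 103.]
[-36. 195.]
[  7. 154.]
[ 30. 113.]
[ 42. 177.]
(12, 238) [553.2 143.3]
(12, 50) [564.7 -44.4]
(-12, 50) [540.8 -45.8]
(0, 0) [555.8 -95. ]
```

```bash
python3 -m crank '[{"dp":[0.05,0.03,-0.9],"angular":[0,0,0]},{"dp":[0.03,0,-0.9],"angular":[0,0,0]},{"dp":[0,0,-0.9],"angular":[0,0,0]},{"dp":[0,0,-0.48],"angular":[0,0,0]},{"dp":[0,0,0],"angular":[0,0,0]},{"dp":[0,0,0],"angular":[0,0,0]}]' ; python3 -m crank '[{"dp":[0,0,0],"angular":[0,0,0]},{"dp":[0,0,0],"angular":[0,0,0]},{"dp":[0,0,0],"angular":[0,0,0]},{"dp":[0,0,0],"angular":[0,0,0]},{"dp":[0,0,0],"angular":[0,0,0]},{"dp":[0,0,0],"angular":[0,0,0]},{"dp":[0,0,0],"angular":[0,0,0]},{"dp":[0,0,0],"angular":[0,0,0]}]' 1 60; python3 -c "
from h import *;st()"
```

```text
t: 2.5
tcp_pos: [0.3922, 0.2152, 0.0637]
tool_rot: [-0.061, 0.998, 0.0, 0.001]
force: [1.2, 0.1, -0.4]
finger_gap: 1.001
gripper_force: 0.0
t: 3.3
tcp_pos: [0.3916, 0.2149, 0.063]
tool_rot: [-0.061, 0.998, 0.0, 0.0]
force: [-0.3, 1.4, 2.7]
finger_gap: 0.181
gripper_force: 60.9
t 3.3 tcp [391.6 214.9  63. ] yaw_y 97.0 zdir [ 0.  0. -1.] F [-0.3  1.4  2.7] gap 0.18 gf 60.9 q [ 0.25  0.65  2.02  0.    0.48 -1.44]
```

```bash
python3 -m crank '[{"dp":[0,0,0.5],"angular":[0,0,0]},{"dp":[0,0,1],"angular":[0,0,0]},{"dp":[0,0,1],"angular":[0,0,0]},{"dp":[0,0,1],"angular":[0,0,0]},{"dp":[0,0,1],"angular":[0,0,0]},{"dp":[0,0,0.5],"angular":[0,0,0]},{"dp":[0.69,-0.3,0],"angular":[0,0,-1.5]},{"dp":[0.69,-0.3,0],"angular":[0,0,-2]},{"dp":[0.69,-0.3,0],"angular":[0,0,0]},{"dp":[0.69,-0.3,0],"angular":[0,0,0]},{"dp":[0.69,-0.3,0],"angular":[0,0,0]},{"dp":[0.69,-0.3,0],"angular":[0,0,0]},{"dp":[0.69,-0.3,0],"angular":[0,0,0]},{"dp":[0.69,-0.3,0],"angular":[0,0,0]},{"dp":[0,0,-0.6],"angular":[0,0,0]},{"dp":[0,0,-0.6],"angular":[0,0,0]},{"dp":[0,0,0],"angular":[0,0,0]},{"dp":[0,0,0],"angular":[0,0,0]},{"dp":[0,0,0],"angular":[0,0,0]}]'; python3 -c "
from h import *;p,R=st();print(w2s(*p[:2]))
s=snap('top');I=s['image'];cv2.imwrite('pics/t1.png',cv2.resize(I[150:270,220:400],None,fx=4,fy=4,interpolation=cv2.INTER_CUBIC))"
```

```text
t: 5.2
tcp_pos: [0.5574, 0.143, 0.1775]
tool_rot: [-0.031, 1.0, 0.0, 0.001]
force: [-0.2, 0.0, -1.6]
finger_gap: 0.182
gripper_force: 60.4
t 5.2 tcp [557.4 143.  177.5] yaw_y 93.6 zdir [ 0.001  0.    -1.   ] F [-0.2  0.  -1.6] gap 0.18 gf 60.4 q [ 0.06  0.55  1.63 -0.    0.96 -1.58]
[ 16.15819737 237.47084605]
```

View pics/t1.png

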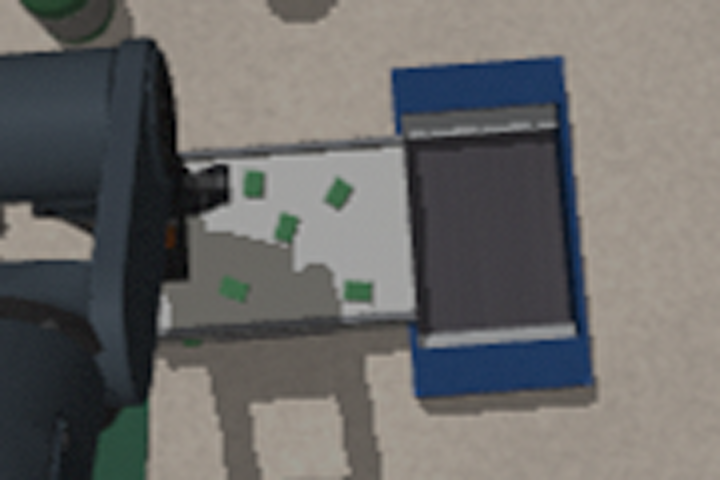

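The scraper head is above the plate, behind all the chips, with its edge at crop x≈185 and the chips at x≥222. I lower it now.

```bash
python3 -m crank '[{"dp":[0,0,-0.5],"angular":[0,0,0]},{"dp":[0,0,-0.45],"angular":[0,0,0]},{"dp":[0,0,0],"angular":[0,0,0]},{"dp":[0,0,0],"angular":[0,0,0]},{"dp":[0,0,0],"angular":[0,0,0]}]';  python3 -m crank '[{"dp":[0,0,-0.1],"angular":[0,0,0]},{"dp":[0,0,0],"angular":[0,0,0]},{"dp":[0,0,0],"angular":[0,0,0]}]'
```

```text
t: 5.75
tcp_pos: [0.5575, 0.1429, 0.1489]
tool_rot: [-0.031, 1.0, -0.0, 0.001]
force: [0.5, 0.5, -2.0]
finger_gap: 0.177
gripper_force: 60.4
t: 6.05
tcp_pos: [0.5572, 0.1429, 0.1455]
tool_rot: [-0.031, 1.0, 0.0, 0.0]
force: [-0.1, 0.8, -1.1]
finger_gap: 0.176
gripper_force: 60.4
```

```bash
python3 -m crank '[{"dp":[0,0,-0.05],"angular":[0,0,0]},{"dp":[0,0,0],"angular":[0,0,0]},{"dp":[0,0,0],"angular":[0,0,0]}]';  python3 -m crank '[{"dp":[0,0,-0.02],"angular":[0,0,0]},{"dp":[0,0,0],"angular":[0,0,0]},{"dp":[0,0,0],"angular":[0,0,0]}]'
```

```text
t: 6.35
tcp_pos: [0.5574, 0.143, 0.145]
tool_rot: [-0.031, 1.0, 0.0, 0.001]
force: [-1.4, 1.0, 4.8]
finger_gap: 0.177
gripper_force: 61.2
t: 6.65
tcp_pos: [0.5574, 0.143, 0.145]
tool_rot: [-0.031, 1.0, -0.0, 0.001]
force: [-1.4, 1.1, 9.1]
finger_gap: 0.18
gripper_force: 62.0
```

```bash
python3 -m crank '[{"dp":[0.012,-0.2,0],"angular":[0,0,0]},{"dp":[0.02,-0.3,0],"angular":[0,0,0]},{"dp":[0.02,-0.3,0],"angular":[0,0,0]},{"dp":[0.02,-0.3,0],"angular":[0,0,0]},{"dp":[0.018,-0.3,0],"angular":[0,0,0]},{"dp":[0.018,-0.3,0],"angular":[0,0,0]},{"dp":[0.018,-0.3,0],"angular":[0,0,0]},{"dp":[0.018,-0.3,0],"angular":[0,0,0]},{"dp":[0.018,-0.3,0],"angular":[0,0,0]},{"dp":[0.018,-0.3,0],"angular":[0,0,0]},{"dp":[0.018,-0.3,0],"angular":[0,0,0]},{"dp":[0.018,-0.3,0],"angular":[0,0,0]},{"dp":[0.018,-0.3,0],"angular":[0,0,0]},{"dp":[0.018,-0.3,0],"angular":[0,0,0]},{"dp":[0.018,-0.3,0],"angular":[0,0,0]},{"dp":[0.018,-0.3,0],"angular":[0,0,0]},{"dp":[0.018,-0.3,0],"angular":[0,0,0]},{"dp":[0,0,0],"angular":[0,0,0]}]'; python3 -c "
from h import *;p,R=st();print(w2s(*p[:2]))"
```

```text
t: 8.45
tcp_pos: [0.5678, -0.0074, 0.1451]
tool_rot: [-0.03, 1.0, 0.0, 0.002]
force: [-0.3, 1.5, 8.0]
finger_gap: 0.178
gripper_force: 61.7
t 8.4 tcp [567.8  -7.4 145.1] yaw_y 93.4 zdir [ 0.004  0.001 -1.   ] F [-0.3  1.5  8. ] gap 0.18 gf 61.7 q [-0.21  0.59  1.67  0.    0.87 -1.84]
[17.28277318 86.74813166]
```

```bash
python3 -m crank '[{"dp":[0.012,-0.2,0],"angular":[0,0,0]},{"dp":[0.012,-0.2,0],"angular":[0,0,0]},{"dp":[0.012,-0.2,0],"angular":[0,0,0]},{"dp":[0.012,-0.2,0],"angular":[0,0,0]},{"dp":[0,0,0],"angular":[0,0,0]},{"dp":[0,0,0],"angular":[0,0,0]},{"dp":[0,0,0.5],"angular":[0,0,0]},{"dp":[0,0,1],"angular":[0,0,0]},{"dp":[-0.2,0.9,0.5],"angular":[0,0,0]},{"dp":[-0.2,0.9,0],"angular":[0,0,0]},{"dp":[-0.2,0.9,0],"angular":[0,0,0]},{"dp":[-0.2,0.9,0],"angular":[0,0,0]},{"dp":[-0.2,0.9,0],"angular":[0,0,0]},{"dp":[-0.2,0.9,0],"angular":[0,0,0]},{"dp":[0,0.3,0],"angular":[0,0,0]},{"dp":[0,0,0],"angular":[0,0,0]},{"dp":[0,0,0],"angular":[0,0,0]}]'; python3 -c "
from h import *;p,R=st();print(w2s(*p[:2]),s2w(-11,238)-p[:2])
s=snap('top');I=s['image'];cv2.imwrite('pics/t2.png',cv2.resize(I[150:270,220:400],None,fx=4,fy=4,interpolation=cv2.INTER_CUBIC))"
```

```text
t: 10.15
tcp_pos: [0.5322, 0.1393, 0.2033]
tool_rot: [-0.031, 1.0, -0.0, 0.0]
force: [0.3, -0.1, -1.3]
finger_gap: 0.18
gripper_force: 60.4
t 10.2 tcp [532.2 139.3 203.3] yaw_y 93.6 zdir [ 0.    -0.001 -1.   ] F [ 0.3 -0.1 -1.3] gap 0.18 gf 60.4 q [ 0.05  0.49  1.67 -0.    0.99 -1.58]
[ -9.3009573  235.31459159] [-1.8598139   2.57667551]
```

View pics/t2.png

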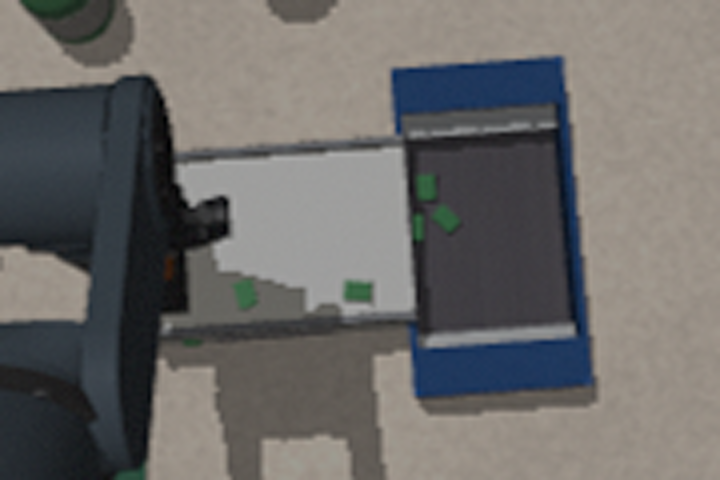

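Three chips are in the well (crop (428,188), (445,217), (418,228)). Two remain, at (246,293) and (358,292). Second pass next.

```bash
python3 -m crank '[{"dp":[-0.06,0.08,-0.7],"angular":[0,0,0]},{"dp":[0,0,-0.7],"angular":[0,0,0]},{"dp":[0,0,-0.4],"angular":[0,0,0]},{"dp":[0,0,-0.1],"angular":[0,0,0]},{"dp":[0,0,0],"angular":[0,0,0]},{"dp":[0,0,-0.05],"angular":[0,0,0]},{"dp":[0,0,0],"angular":[0,0,0]},{"dp":[0,0,0],"angular":[0,0,0]}]';  python3 -m crank '[{"dp":[0,0,-0.04],"angular":[0,0,0]},{"dp":[0,0,0],"angular":[0,0,0]},{"dp":[0,0,0],"angular":[0,0,0]}]'
```

```text
t: 11.0
tcp_pos: [0.5304, 0.1423, 0.1454]
tool_rot: [-0.031, 1.0, 0.0, 0.001]
force: [0.3, 0.7, -2.0]
finger_gap: 0.177
gripper_force: 60.3
t: 11.3
tcp_pos: [0.5305, 0.1424, 0.145]
tool_rot: [-0.031, 1.0, -0.0, 0.001]
force: [-1.2, 0.1, 5.7]
finger_gap: 0.178
gripper_force: 61.3
```

```bash
python3 -m crank '[{"dp":[0.012,-0.2,0],"angular":[0,0,0]},{"dp":[0.018,-0.3,0],"angular":[0,0,0]},{"dp":[0.018,-0.3,0],"angular":[0,0,0]},{"dp":[0.018,-0.3,0],"angular":[0,0,0]},{"dp":[0.018,-0.3,0],"angular":[0,0,0]},{"dp":[0.018,-0.3,0],"angular":[0,0,0]},{"dp":[0.018,-0.3,0],"angular":[0,0,0]},{"dp":[0.018,-0.3,0],"angular":[0,0,0]},{"dp":[0.018,-0.3,0],"angular":[0,0,0]},{"dp":[0.018,-0.3,0],"angular":[0,0,0]},{"dp":[0.018,-0.3,0],"angular":[0,0,0]},{"dp":[0.018,-0.3,0],"angular":[0,0,0]},{"dp":[0.018,-0.3,0],"angular":[0,0,0]},{"dp":[0.018,-0.3,0],"angular":[0,0,0]},{"dp":[0.018,-0.3,0],"angular":[0,0,0]},{"dp":[0.018,-0.3,0],"angular":[0,0,0]},{"dp":[0.018,-0.3,0],"angular":[0,0,0]},{"dp":[0,0,0],"angular":[0,0,0]}]';  python3 -m crank '[{"dp":[0.012,-0.2,0],"angular":[0,0,0]},{"dp":[0.012,-0.2,0],"angular":[0,0,0]},{"dp":[0.012,-0.2,0],"angular":[0,0,0]},{"dp":[0.012,-0.2,0],"angular":[0,0,0]},{"dp":[0,0,0],"angular":[0,0,0]},{"dp":[0,0,0],"angular":[0,0,0]},{"dp":[0,0,0.5],"angular":[0,0,0]},{"dp":[0,0,1],"angular":[0,0,0]},{"dp":[-0.2,0.9,0.5],"angular":[0,0,0]},{"dp":[-0.2,0.9,0],"angular":[0,0,0]},{"dp":[-0.2,0.9,0],"angular":[0,0,0]},{"dp":[-0.2,0.9,0],"angular":[0,0,0]},{"dp":[-0.2,0.9,0],"angular":[0,0,0]},{"dp":[-0.2,0.9,0],"angular":[0,0,0]},{"dp":[-1,0.7,0],"angular":[0,0,0]},{"dp":[-1,0.6,0],"angular":[0,0,0]},{"dp":[-1,0.6,0],"angular":[0,0,0]},{"dp":[0,0,0],"angular":[0,0,0]},{"dp":[0,0,0],"angular":[0,0,0]}]'; python3 -c "
from h import *;p,R=st();print(w2s(*p[:2]))
s=snap('top');I=s['image'];cv2.imwrite('pics/t3.png',cv2.resize(I[150:310,220:400],None,fx=4,fy=3.7,interpolation=cv2.INTER_CUBIC))"
```

```text
t: 13.1
tcp_pos: [0.5401, -0.0082, 0.145]
tool_rot: [-0.03, 1.0, -0.0, 0.001]
force: [0.7, 0.8, 5.5]
finger_gap: 0.174
gripper_force: 61.3
t: 15.0
tcp_pos: [0.4142, 0.1878, 0.204]
tool_rot: [-0.032, 0.999, 0.0, 0.001]
force: [1.1, -1.6, -1.1]
finger_gap: 0.176
gripper_force: 60.4
t 15.0 tcp [414.2 187.8 204. ] yaw_y 93.6 zdir [ 0.001  0.    -1.   ] F [ 1.1 -1.6 -1.1] gap 0.18 gf 60.4 q [ 0.18  0.37  1.9  -0.    0.87 -1.45]
[-124.05625811  290.91094976]
```

View pics/t3.png

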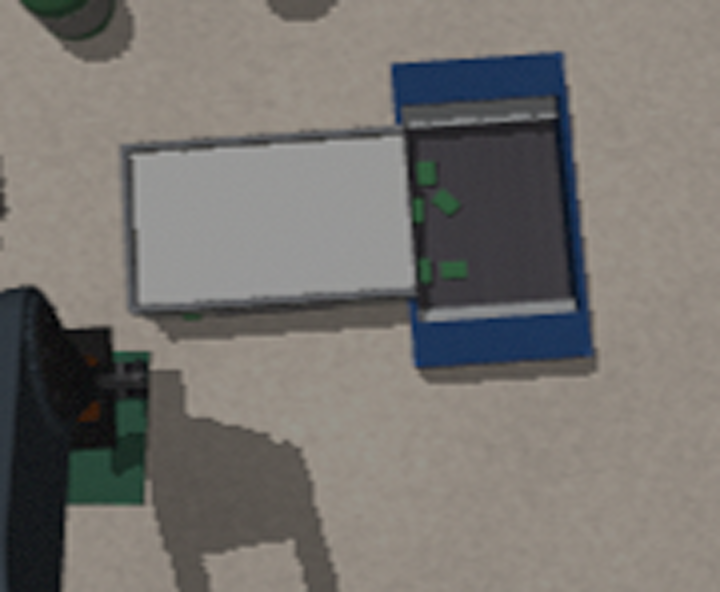

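All five chips lie in the well (crop (428,175), (445,202), (418,210), (425,270), (453,270)) and the plate is clean. Next I park the scraper.

```bash
python3 -m crank '[{"dp":[-0.5,0.4,0],"angular":[0,0,-2.6]},{"dp":[-0.51,0.4,0],"angular":[0,0,-2.6]},{"dp":[0,0,-1],"angular":[0,0,0]},{"dp":[0,0,-1],"angular":[0,0,0]},{"dp":[0,0,-1],"angular":[0,0,0]},{"dp":[0,0,-1],"angular":[0,0,0]},{"dp":[0,0,-0.3],"angular":[0,0,0]},{"dp":[0,0,-0.2],"angular":[0,0,0]},{"dp":[0,0,0],"angular":[0,0,0]},{"dp":[0,0,-0.1],"angular":[0,0,0]},{"dp":[0,0,0],"angular":[0,0,0]},{"dp":[0,0,-0.05],"angular":[0,0,0]},{"dp":[0,0,0],"angular":[0,0,0]},{"dp":[0,0,0],"angular":[0,0,0]}]'; python3 -c "
from h import *;p,R=st()"
```

```text
t: 16.45
tcp_pos: [0.3842, 0.2114, 0.0644]
tool_rot: [0.014, 1.0, 0.0, 0.0]
force: [0.4, 0.3, -1.7]
finger_gap: 0.178
gripper_force: 60.3
t 16.4 tcp [384.2 211.4  64.4] yaw_y 88.3 zdir [ 0.001  0.    -1.   ] F [ 0.4  0.3 -1.7] gap 0.18 gf 60.3 q [ 0.25  0.64  2.04 -0.    0.46 -1.29]
```

```bash
python3 -m crank '[{"dp":[0,0,-0.05],"angular":[0,0,0]},{"dp":[0,0,0],"angular":[0,0,0]},{"dp":[0,0,0],"angular":[0,0,0]}]';python3 -m crank '[{"dp":[0,0,0],"angular":[0,0,0]},{"dp":[0,0,0],"angular":[0,0,0]},{"dp":[0,0,0],"angular":[0,0,0]},{"dp":[0,0,0],"angular":[0,0,0]},{"dp":[0,0,0],"angular":[0,0,0]},{"dp":[0,0,0],"angular":[0,0,0]},{"dp":[0,0,0.3],"angular":[0,0,0]},{"dp":[0,0,1],"angular":[0,0,0]},{"dp":[0,0,1],"angular":[0,0,0]},{"dp":[0,0,1],"angular":[0,0,0]},{"dp":[0,0,1],"angular":[0,0,0]},{"dp":[0,0,1],"angular":[0,0,0]},{"dp":[0,0,1],"angular":[0,0,0]},{"dp":[0.3,-1,0.5],"angular":[0,0,0]},{"dp":[0.3,-1,0],"angular":[0,0,0]},{"dp":[0.3,-1,0],"angular":[0,0,0]},{"dp":[0.3,-1,0],"angular":[0,0,0]},{"dp":[0.3,-1,0],"angular":[0,0,0]},{"dp":[0.3,-1,0],"angular":[0,0,0]},{"dp":[0.3,-1,0],"angular":[0,0,0]}]' 0; python3 -c "
from h import *;p,R=st()"
```

```text
t: 16.75
tcp_pos: [0.3844, 0.2114, 0.063]
tool_rot: [0.014, 1.0, 0.0, 0.0]
force: [-0.4, 0.5, 5.1]
finger_gap: 0.177
gripper_force: 61.2
t: 18.75
tcp_pos: [0.4468, 0.0001, 0.2672]
tool_rot: [0.015, 1.0, 0.0, 0.0]
force: [0.7, 0.5, -0.4]
finger_gap: 1.0
gripper_force: 0.0
t 18.8 tcp [4.468e+02 1.000e-01 2.672e+02] yaw_y 88.3 zdir [ 0.  0. -1.] F [ 0.7  0.5 -0.4] gap 1.00 gf 0.0 q [-0.25  0.26  1.84  0.    1.04 -1.79]
```

```bash
cat > m3.py <<'E'
from h import *
def mk(c): return (c).astype(np.uint8)*255
import sys
s=snap('top'); g=snap('scene')
H,S,V=hsv(s); z=world(s)[...,2]*1e3
print('hatch',rect(s,mk((H>18)&(H<32)&(S>150)),.006,(380,150,520,330),100))
print('fin',rect(s,mk((z>52)&(z<75)),.062,(380,190,460,270)))
print('mat',rect(s,mk((H>45)&(H<90)&(S>60)),.003,(225,235,265,295),30))
print('grip',rect(s,mk((z>66)),.078,(225,235,265,295)))
print('cassdark',rect(s,mk((V<75)),.026,(195,170,228,248)))
H,S,V=hsv(g);z=world(g)[...,2]*1e3
print('S hatch',rect(g,mk((H>18)&(H<32)&(S>150)),.006,(130,150,255,260),100))
print('S fin',rect(g,mk((z>52)&(z<75)),.062,(180,170,235,235)))
E
python3 m3.py
```

```text
hatch [[495.0, -371.2, 197.1, 104.3, 9.2, 428, 226]]
fin [[493.7, -371.3, 47.8, 14.3, 8.1, 433, 225]]
mat [[380.9, 212.2, 125.7, 64.0, -1.8, 241, 260]]
grip [[380.8, 207.7, 44.0, 17.8, 1.2, 240, 265], [384.3, 174.4, 171.8, 73.3, -0.5, 256, 269]]
cassdark [[556.6, 318.7, 169.3, 55.3, -3.9, 211, 209]]
S hatch [[498.2, -371.6, 199.7, 103.7, 9.1, 210, 210]]
S fin [[500.4, -370.0, 57.2, 12.4, 9.2, 206, 198]]
```

```bash
python3 -m crank '[{"dp":[0.127,-0.953,0],"angular":[0,0,5.5]},{"dp":[0.127,-0.953,0],"angular":[0,0,5.4]},{"dp":[0.127,-0.953,0],"angular":[0,0,0]},{"dp":[0.127,-0.953,0],"angular":[0,0,0]},{"dp":[0.127,-0.953,0],"angular":[0,0,0]},{"dp":[0.127,-0.953,0],"angular":[0,0,0]},{"dp":[0.127,-0.953,0],"angular":[0,0,0]},{"dp":[0.127,-0.953,0],"angular":[0,0,0]},{"dp":[0.127,-0.953,0],"angular":[0,0,0]},{"dp":[0.127,-0.953,0],"angular":[0,0,0]},{"dp":[0.127,-0.953,0],"angular":[0,0,0]},{"dp":[0.127,-0.953,0],"angular":[0,0,0]},{"dp":[0.127,-0.953,0],"angular":[0,0,0]},{"dp":[0,0,-1],"angular":[0,0,0]},{"dp":[0,0,-1],"angular":[0,0,0]},{"dp":[0,0,-1],"angular":[0,0,0]},{"dp":[0,0,-1],"angular":[0,0,0]},{"dp":[0,0,-1],"angular":[0,0,0]},{"dp":[0,0,0],"angular":[0,0,0]},{"dp":[0,0,0],"angular":[0,0,0]}]'; python3 -c "
from h import *;p,R=st()"
```

```text
t: 20.85
tcp_pos: [0.4967, -0.3696, 0.1169]
tool_rot: [-0.081, 0.997, 0.001, -0.0]
force: [-0.2, -0.2, 1.3]
finger_gap: 0.998
gripper_force: 0.0
t 20.9 tcp [ 496.7 -369.6  116.9] yaw_y 99.3 zdir [-0.001  0.001 -1.   ] F [-0.2 -0.2  1.3] gap 1.00 gf 0.0 q [-0.82  0.69  1.55  0.    0.9  -2.55]
```

```bash
python3 -m crank '[{"dp":[0,-0.06,-0.9],"angular":[0,0,0]},{"dp":[0,0,-0.9],"angular":[0,0,0]},{"dp":[0,0,-0.5],"angular":[0,0,0]},{"dp":[0,0,-0.1],"angular":[0,0,0]},{"dp":[0,0,0],"angular":[0,0,0]},{"dp":[0,0,0],"angular":[0,0,0]}]' ; python3 -m crank '[{"dp":[0,0,0],"angular":[0,0,0]},{"dp":[0,0,0],"angular":[0,0,0]},{"dp":[0,0,0],"angular":[0,0,0]},{"dp":[0,0,0],"angular":[0,0,0]},{"dp":[0,0,0],"angular":[0,0,0]},{"dp":[0,0,0],"angular":[0,0,0]},{"dp":[0,0,0],"angular":[0,0,0]},{"dp":[0,0,0],"angular":[0,0,0]}]' 1 100; python3 -c "
from h import *;st()"
```

```text
t: 21.45
tcp_pos: [0.4975, -0.3729, 0.0461]
tool_rot: [-0.081, 0.997, -0.001, 0.001]
force: [0.1, -0.1, 0.5]
finger_gap: 1.0
gripper_force: 0.0
t: 22.25
tcp_pos: [0.4967, -0.3722, 0.0449]
tool_rot: [-0.08, 0.997, -0.0, 0.0]
force: [-0.7, 0.4, 3.2]
finger_gap: 0.129
gripper_force: 98.0
t 22.2 tcp [ 496.7 -372.2   44.9] yaw_y 99.2 zdir [ 0. -0. -1.] F [-0.7  0.4  3.2] gap 0.13 gf 98.0 q [-0.82  0.8   1.58  0.    0.77 -2.55]
```

```bash
python3 -m crank '[{"dp":[0,0,0.4],"angular":[0,0,0]},{"dp":[0,0,1],"angular":[0,0,0]},{"dp":[0,0,1],"angular":[0,0,0]},{"dp":[0,0,1],"angular":[0,0,0]},{"dp":[0,0,1],"angular":[0,0,0]},{"dp":[0,0,1],"angular":[0,0,0]},{"dp":[0,0,0.8],"angular":[0,0,0]},{"dp":[0.176,0.923,0],"angular":[0,0,-2.85]},{"dp":[0.176,0.923,0],"angular":[0,0,-2.85]},{"dp":[0.176,0.923,0],"angular":[0,0,0]},{"dp":[0.176,0.923,0],"angular":[0,0,0]},{"dp":[0.176,0.923,0],"angular":[0,0,0]},{"dp":[0.176,0.923,0],"angular":[0,0,0]},{"dp":[0.176,0.923,0],"angular":[0,0,0]},{"dp":[0.176,0.923,0],"angular":[0,0,0]},{"dp":[0.176,0.923,0],"angular":[0,0,0]},{"dp":[0.176,0.923,0],"angular":[0,0,0]},{"dp":[0,0,0],"angular":[0,0,0]},{"dp":[0,0,0],"angular":[0,0,0]},{"dp":[0,0,0],"angular":[0,0,0]}]'; cat >> h.py <<'E'
def hatch(off=44.9):
    p,R=st(); n=-R[:,2]; c=p-off*n; sx=np.array([np.cos(SY),np.sin(SY),0]); sy=np.array([-np.sin(SY),np.cos(SY),0])
    print('centre station',np.round(w2s(*c[:2]),1),'z %.1f'%c[2],'tilt(-x down) %.1f roll %.2f'%(np.degrees(np.arcsin(-n@sx)),np.degrees(np.arcsin(n@sy))),'tcp st',np.round(w2s(*p[:2]),1))
E
python3 -c "
from h import *;hatch()
s=snap('scene');z=world(s)
I=s['image'];cv2.imwrite('pics/t4.png',cv2.resize(I[100:270,200:440],None,fx=3,fy=3,interpolation=cv2.INTER_CUBIC))"
```

```text
t: 24.25
tcp_pos: [0.5492, -0.0959, 0.2306]
tool_rot: [-0.031, 1.0, -0.0, -0.0]
force: [-0.9, 0.5, -3.1]
finger_gap: 0.125
gripper_force: 98.1
t 24.2 tcp [549.2 -95.9 230.6] yaw_y 93.5 zdir [-0. -0. -1.] F [-0.9  0.5 -3.1] gap 0.12 gf 98.1 q [-0.37  0.46  1.62 -0.    1.06 -2.  ]
centre station [-6.7 -0.5] z 185.7 tilt(-x down) -0.0 roll 0.02 tcp st [-6.7 -0.5]
```

View pics/t4.png

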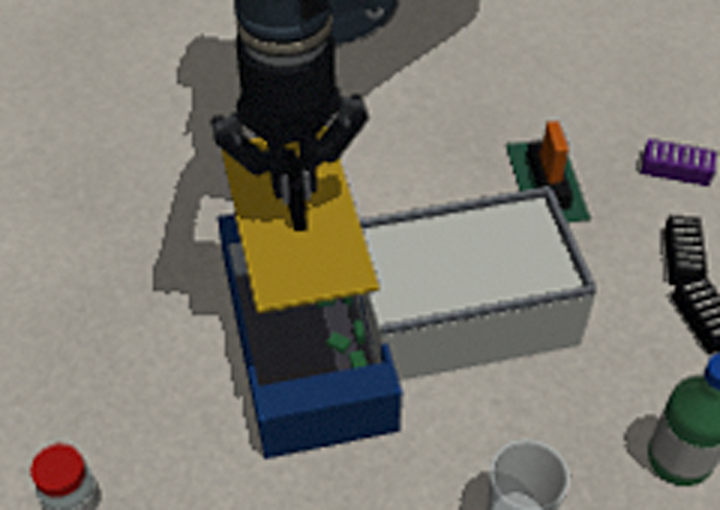

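The hatch hangs level above the well. Its far end spans crop (257,305)–(378,288), the chips are visible inside the well, and the scraper stands on its mat at (550,165).

```bash
python3 -c "
from h import *
g=snap('scene');H,S,V=hsv(g);m=((H>18)&(H<32)&(S>150)).astype(np.uint8)*255
for h in(.1857,.1917):
  r=rect(g,m,h,(240,120,345,215),100);print(r,[w2s(*q[:2]) for q in r])
for u,v in((285.7,199.5),(326,194)): print(w2s(*(ray(g,u,v,.1917)*1e3)[:2]))
"
python3 -m crank '[{"dp":[0,0,0],"angular":[0.3,-5,0]},{"dp":[0,0,0],"angular":[0.3,-5,0]},{"dp":[0,0,0],"angular":[0.3,-5,0]},{"dp":[0,0,0],"angular":[0.3,-5,0]},{"dp":[0,0,0],"angular":[0,0,0]},{"dp":[0,0,-0.9],"angular":[0,0,0]},{"dp":[0,0,-0.9],"angular":[0,0,0]},{"dp":[0,0,0],"angular":[0,0,0]},{"dp":[0,0,0],"angular":[0,0,0]},{"dp":[0,0,0],"angular":[0,0,0]}]'; python3 -c "
from h import *;hatch()"
```

```text
[[551.2, -96.1, 194.1, 106.1, 3.2, 298, 176]] [array([-4.65857347, -0.817125  ])]
[[556.4, -96.6, 192.5, 105.3, 3.2, 298, 176]] [array([ 0.50120322, -1.6336448 ])]
[ 83.08563221 -50.39238984]
[88.83361746 53.0332731 ]
t: 25.35
tcp_pos: [0.5507, -0.096, 0.1779]
tool_rot: [-0.03, 0.984, 0.004, 0.175]
force: [0.1, 0.6, -2.6]
finger_gap: 0.124
gripper_force: 98.1
t 25.4 tcp [550.7 -96.  177.9] yaw_y 93.5 zdir [ 0.344  0.019 -0.939] F [ 0.1  0.6 -2.6] gap 0.12 gf 98.1 q [-0.46  0.46  1.91  0.37  0.49 -2.4 ]
centre station [10.4 -0.7] z 135.8 tilt(-x down) 20.2 roll 0.10 tcp st [-5.1 -0.7]
```

```bash
python3 -m crank '[{"dp":[0.1,0.01,-0.5],"angular":[0,0,0]},{"dp":[0,0,-0.5],"angular":[0,0,0]},{"dp":[0,0,-0.5],"angular":[0,0,0]},{"dp":[0,0,0],"angular":[0,0,0]},{"dp":[0,0,0],"angular":[0,0,0]},{"dp":[0,0,0],"angular":[0,0,0]}]'; python3 -c "
from h import *;hatch()
s=snap('scene');z=world(s)
I=s['image'];cv2.imwrite('pics/t5.png',cv2.resize(I[130:260,240:420],None,fx=4,fy=4,interpolation=cv2.INTER_CUBIC))"
```

```text
t: 25.95
tcp_pos: [0.5534, -0.0954, 0.133]
tool_rot: [-0.031, 0.984, 0.004, 0.175]
force: [-0.1, -1.5, -3.3]
finger_gap: 0.126
gripper_force: 98.1
t 25.9 tcp [553.4 -95.4 133. ] yaw_y 93.5 zdir [ 0.344  0.019 -0.939] F [-0.1 -1.5 -3.3] gap 0.13 gf 98.1 q [-0.46  0.55  1.94  0.47  0.38 -2.5 ]
centre station [13.1 -0.3] z 90.9 tilt(-x down) 20.2 roll 0.10 tcp st [-2.4 -0.3]
```

View pics/t5.png

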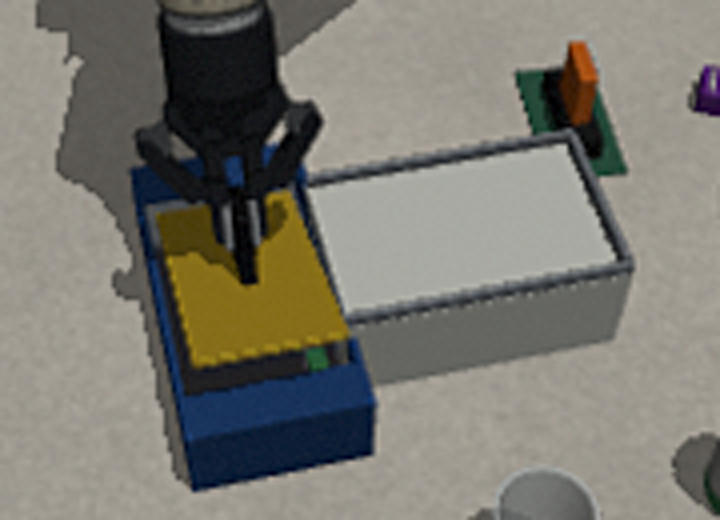

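The hatch's low end is through the opening between the walls, with no contact. I slide it under the −x lip.

```bash
python3 -m crank '[{"dp":[-0.27,-0.017,-0.1],"angular":[0,0,0]},{"dp":[-0.27,-0.017,-0.1],"angular":[0,0,0]},{"dp":[-0.27,-0.017,-0.1],"angular":[0,0,0]},{"dp":[-0.27,-0.017,-0.1],"angular":[0,0,0]},{"dp":[0,0,0],"angular":[0,0,0]},{"dp":[0,0,0],"angular":[0,0,0]},{"dp":[0,0,0],"angular":[0,0,0]}]'; python3 -c "
from h import *;hatch()"
```

```text
t: 26.7
tcp_pos: [0.5209, -0.0974, 0.1202]
tool_rot: [-0.03, 0.984, 0.005, 0.175]
force: [0.7, 0.3, -3.3]
finger_gap: 0.125
gripper_force: 98.2
t 26.7 tcp [520.9 -97.4 120.2] yaw_y 93.5 zdir [ 0.344  0.02  -0.939] F [ 0.7  0.3 -3.3] gap 0.12 gf 98.2 q [-0.49  0.55  2.02  0.61  0.32 -2.69]
centre station [-19.5  -0.3] z 78.1 tilt(-x down) 20.1 roll 0.07 tcp st [-35.   -0.2]
```

```bash
python3 -m crank '[{"dp":[0.107,0.007,-0.142],"angular":[-0.15,2.5,0]},{"dp":[0.107,0.007,-0.142],"angular":[-0.15,2.5,0]},{"dp":[0.095,0.006,-0.153],"angular":[-0.15,2.5,0]},{"dp":[0.095,0.006,-0.153],"angular":[-0.15,2.5,0]},{"dp":[0,0,0],"angular":[0,0,0]},{"dp":[0,0,0],"angular":[0,0,0]},{"dp":[0,0,0],"angular":[0,0,0]}]'; python3 -c "
from h import *;hatch()
s=snap('scene');z=world(s)
I=s['image'];cv2.imwrite('pics/t6.png',cv2.resize(I[130:260,240:420],None,fx=4,fy=4,interpolation=cv2.INTER_CUBIC))"
```

```text
t: 27.4
tcp_pos: [0.5315, -0.096, 0.1019]
tool_rot: [-0.031, 0.996, 0.003, 0.087]
force: [-0.1, -1.3, -4.0]
finger_gap: 0.124
gripper_force: 98.1
t 27.4 tcp [531.5 -96.  101.9] yaw_y 93.5 zdir [ 0.173  0.011 -0.985] F [-0.1 -1.3 -4. ] gap 0.12 gf 98.1 q [-0.43  0.6   1.89  0.17  0.5  -2.21]
centre station [-16.5   0.5] z 57.7 tilt(-x down) 10.0 roll -0.02 tcp st [-24.3   0.5]
```

View pics/t6.png

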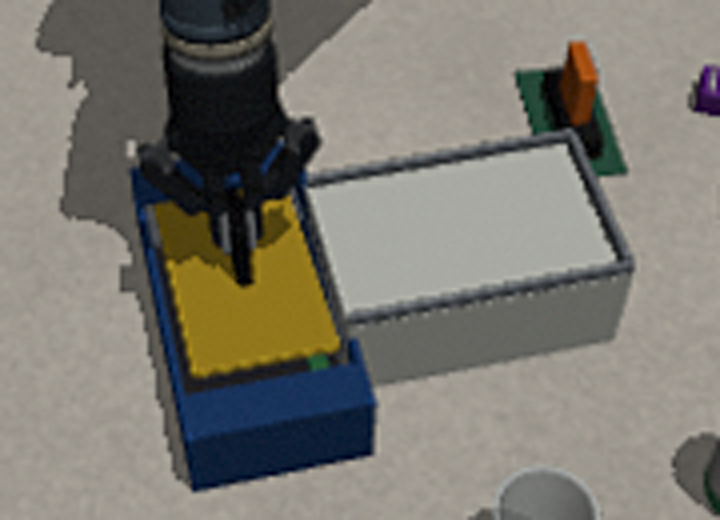

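The tilt is 10° and there's no contact. The far end sits clear of the near lip (crop (195,375)–(345,350)). I continue to flat.

```bash
python3 -m crank '[{"dp":[0.085,0.003,-0.16],"angular":[-0.15,2.5,0]},{"dp":[0.085,0.003,-0.16],"angular":[-0.15,2.5,0]},{"dp":[0.075,0.003,-0.16],"angular":[-0.15,2.5,0]},{"dp":[0.065,0.003,-0.16],"angular":[-0.15,2.5,0]},{"dp":[0,0,0],"angular":[0,0,0]},{"dp":[0,0,0],"angular":[0,0,0]},{"dp":[0,0,0],"angular":[0,0,0]}]'; python3 -c "
from h import *;hatch()"
```

```text
t: 28.15
tcp_pos: [0.5406, -0.0957, 0.0828]
tool_rot: [-0.031, 1.0, 0.0, -0.0]
force: [-0.5, -0.8, -3.8]
finger_gap: 0.127
gripper_force: 98.2
t 28.1 tcp [540.6 -95.7  82.8] yaw_y 93.5 zdir [-0.     0.001 -1.   ] F [-0.5 -0.8 -3.8] gap 0.13 gf 98.2 q [-0.38  0.67  1.75  0.    0.71 -2.01]
centre station [-15.2   0.2] z 37.9 tilt(-x down) -0.0 roll -0.03 tcp st [-15.2   0.2]
```

```bash
python3 -c "
from h import *
s=snap('top');H,S,V=hsv(s);m=((H>18)&(H<32)&(S>120)).astype(np.uint8)*255
m[:155]=0;m[260:]=0;m[:,:315]=0;m[:,375:]=0
p=np.array([w2s(*(ray(s,u,v,.044)*1e3)[:2]) for v,u in np.argwhere(m)])
if len(p): print(len(p),p.min(0),p.max(0),np.percentile(p[:,0],[1,99]))"
python3 -m crank '[{"dp":[0.17,0.01,0],"angular":[0,0,0]},{"dp":[0.17,0.01,0],"angular":[0,0,0]},{"dp":[0.165,0.01,0],"angular":[0,0,0]},{"dp":[0,0,0],"angular":[0,0,0]},{"dp":[0,0,0],"angular":[0,0,0]},{"dp":[0,0,-0.08],"angular":[0,0,0]},{"dp":[0,0,0],"angular":[0,0,0]},{"dp":[0,0,0],"angular":[0,0,0]}]'; python3 -c "
from h import *;hatch()"
```

```text
4 [12.74603964 45.14057005] [79.8982101  49.56968592] [12.75295094 77.98469327]
t: 29.0
tcp_pos: [0.5563, -0.0949, 0.0801]
tool_rot: [-0.031, 1.0, 0.0, -0.0]
force: [0.3, -0.3, -2.9]
finger_gap: 0.126
gripper_force: 98.5
t 29.0 tcp [556.3 -94.9  80.1] yaw_y 93.5 zdir [-0.001  0.    -1.   ] F [ 0.3 -0.3 -2.9] gap 0.13 gf 98.5 q [-0.37  0.69  1.71 -0.    0.74 -2.  ]
centre station [0.5 0.1] z 35.2 tilt(-x down) -0.0 roll -0.01 tcp st [0.5 0. ]
```

```bash
python3 -m crank '[{"dp":[0,0,-0.04],"angular":[0,0,0]},{"dp":[0,0,0],"angular":[0,0,0]},{"dp":[0,0,0],"angular":[0,0,0]}]';python3 -m crank '[{"dp":[0,0,0],"angular":[0,0,0]},{"dp":[0,0,0],"angular":[0,0,0]},{"dp":[0,0,0],"angular":[0,0,0]},{"dp":[0,0,0],"angular":[0,0,0]},{"dp":[0,0,0.2],"angular":[0,0,0]},{"dp":[0,0,0.5],"angular":[0,0,0]},{"dp":[0,0,1],"angular":[0,0,0]},{"dp":[0,0,1],"angular":[0,0,0]},{"dp":[0,0,1],"angular":[0,0,0]},{"dp":[0,0,1],"angular":[0,0,0]},{"dp":[0,0,1],"angular":[0,0,0]},{"dp":[-0.5,-1,0.5],"angular":[0,0,0]},{"dp":[-0.5,-1,0],"angular":[0,0,0]},{"dp":[-0.5,-1,0],"angular":[0,0,0]},{"dp":[-0.5,-1,0],"angular":[0,0,0]},{"dp":[-0.5,-1,0],"angular":[0,0,0]},{"dp":[-0.5,-1,0],"angular":[0,0,0]},{"dp":[0,0,0],"angular":[0,0,0]},{"dp":[0,0,0],"angular":[0,0,0]}]' 0.5; cat > m4.py <<'E'
from h import *
def mk(c): return (c).astype(np.uint8)*255
s=snap('top'); g=snap('scene')
for n,q,fb,hb in(('T',s,(320,150,375,260),(312,155,375,260)),('S',g,(265,165,345,240),(265,155,345,250))):
    H,S,V=hsv(q); z=world(q)[...,2]*1e3
    r=rect(q,mk((z>82)&(z<104)&(V<70)),.097,fb); print(n,'fin',r,[w2s(*a[:2]).round(1) for a in r])
    m=(H>18)&(H<32)&(S>120)
    p=np.array([w2s(*(ray(q,u,v,.041)*1e3)[:2]) for v,u in np.argwhere(m) if hb[0]<u<hb[2] and hb[1]<v<hb[3]])
    if len(p): print(n,'hatch',len(p),p.min(0).round(1),p.max(0).round(1))
    W=world(q); 
    P=[w2s(*(W[v,u,:2]*1e3)).round().tolist()+[z[v,u].round(1)] for v,u in np.argwhere(m) if hb[0]<u<hb[2] and hb[1]<v<hb[3]]
    P=np.array(P); A=np.c_[P[:,:2],np.ones(len(P))]; k=np.abs(P[:,2]-41)<12; print('plane',np.linalg.lstsq(A[k],P[k,2],rcond=None)[0].round(4))
H,S,V=hsv(s); z=world(s)[...,2]*1e3
print('mat',rect(s,mk((H>45)&(H<90)&(S>60)),.003,(225,235,265,295),30))
print('grip',rect(s,mk((z>66)),.078,(225,235,265,295)))
hd=mk((V<60)&(z>15)&(z<33)); print('head',rect(s,hd,.025,(225,235,265,295)))
print('cassdark',rect(s,mk((V<75)),.026,(195,170,228,248)))
for n,q in(('top',s),('scene',g)): np.savez(f'{n}1.npz',**q)
I=np.hstack([cv2.resize(s['image'][150:310,185:385],(400,320)),cv2.resize(g['image'][130:250,250:400],(400,320))]); cv2.imwrite('pics/t7.png',I)
E
python3 m4.py
```

```text
t: 29.3
tcp_pos: [0.5564, -0.095, 0.0799]
tool_rot: [-0.031, 1.0, -0.0, 0.0]
force: [-2.2, 0.3, 5.6]
finger_gap: 0.124
gripper_force: 99.6
t: 31.2
tcp_pos: [0.4662, -0.2753, 0.2653]
tool_rot: [-0.03, 1.0, 0.0, 0.0]
force: [0.4, 0.3, -0.6]
finger_gap: 0.5
gripper_force: 0.0
T fin [[551.9, -95.1, 48.5, 11.0, 5.9, 342, 206]] [array([-3.9,  0.1])]
T hatch 1947 [-87. -54.] [96.1 54.3]
plane [-2.10000e-03  2.80000e-03  4.08585e+01]
S fin [[562.1, -96.1, 56.6, 11.1, 3.1, 300, 195]] [array([ 6.2, -1.5])]
S hatch 1520 [-99.4 -55.2] [71.3 53.7]
plane [-3.00000e-04 -3.00000e-04  4.17959e+01]
mat [[380.8, 210.9, 125.6, 66.7, -1.7, 245, 265]]
grip [[303.8, 147.2, 17.6, 11.4, 89.5, 261, 292], [380.8, 209.2, 44.0, 14.9, 1.2, 240, 265]]
head [[381.1, 208.8, 85.9, 32.0, -1.4, 245, 265]]
cassdark [[556.6, 318.7, 169.3, 55.3, -3.9, 210, 210]]
```

View pics/t7.png

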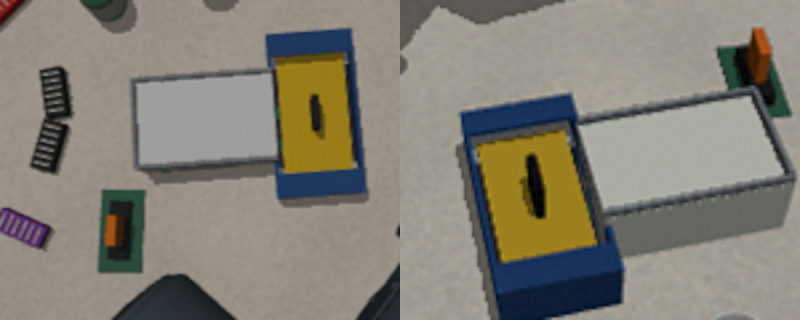

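The hatch lies level on the ledges, with the silver ledge visible behind its −x end at about −99 mm, so it's centred. The scraper stands mid-mat at (118,230). The cassettes are at (55,93) and (48,145). Next I measure the cassettes more finely.

```bash
python3 -c "
from h import *
for n,b,sp in(('top',(195,170,228,248),210),('scene',(412,165,458,224),194)):
  s=dict(np.load(n+'1.npz'));H,S,V=hsv(s);z=world(s)[...,2]*1e3
  for zt in(16,20,23):
    m=((z>zt)&(z<40)).astype(np.uint8)*255
    for a in(0,1):
      k=m.copy()
      if a: k[:sp]=0
      else: k[sp:]=0
      print(n,zt,rect(s,k,.026,b,30))
s=dict(np.load('top1.npz'));cv2.imwrite('pics/t8.png',cv2.resize(s['image'][170:250,190:240],None,fx=7,fy=7,interpolation=cv2.INTER_CUBIC))
for q in((0,200),(0,110)): print(q,s2w(*q))
"
```

```text
top 16 [[599.2, 316.6, 80.9, 38.4, 10.1, 212, 195]]
top 16 [[513.9, 323.5, 79.7, 38.7, -14.6, 208, 222]]
top 20 [[599.8, 317.2, 79.3, 37.5, 10.1, 211, 195]]
top 20 [[514.0, 323.9, 79.7, 37.8, -14.6, 208, 222]]
top 23 [[599.5, 317.9, 78.7, 36.1, 9.8, 211, 195]]
top 23 [[514.2, 324.6, 79.7, 36.6, -14.3, 208, 222]]
scene 16 [[521.9, 324.2, 89.9, 38.6, -13.8, 428, 182]]
scene 16 [[606.0, 317.6, 83.0, 41.9, 8.9, 435, 203]]
scene 20 [[522.0, 324.8, 90.1, 37.3, -14.2, 429, 183]]
scene 20 [[604.6, 318.4, 80.6, 39.8, 8.9, 436, 203]]
scene 23 [[522.2, 325.3, 90.2, 36.2, -14.5, 429, 183]]
scene 23 [[604.0, 319.3, 79.8, 37.9, 8.9, 436, 202]]
(0, 200) [543.59029209 104.62695968]
(0, 110) [549.08466065  14.79482783]
```

View pics/t8.png

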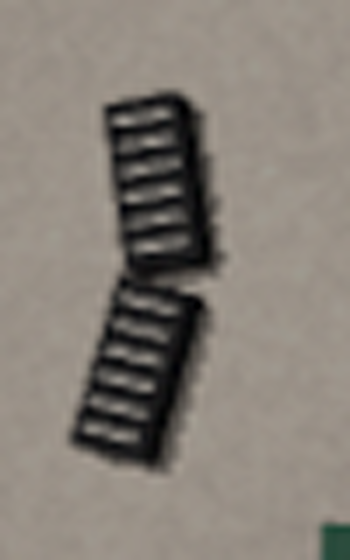

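The crop shows both black cassettes upright, at about +9° (160,185) and −14° (140,375). I fetch the nearer one first.

```bash
python3 -m crank '[{"dp":[0.08,1,0],"angular":[0,0,-5.9]},{"dp":[0.08,1,0],"angular":[0,0,-5.9]},{"dp":[0.08,1,0],"angular":[0,0,-6]},{"dp":[0.08,1,0],"angular":[0,0,0]},{"dp":[0.08,1,0],"angular":[0,0,0]},{"dp":[0.08,1,0],"angular":[0,0,0]},{"dp":[0.08,1,0],"angular":[0,0,0]},{"dp":[0.08,1,0],"angular":[0,0,0]},{"dp":[0.08,1,0],"angular":[0,0,0]},{"dp":[0.08,1,0],"angular":[0,0,0]},{"dp":[0.08,1,0],"angular":[0,0,0]},{"dp":[0.08,1,0],"angular":[0,0,0]},{"dp":[0.08,1,0],"angular":[0,0,0]},{"dp":[0.08,1,0],"angular":[0,0,0]},{"dp":[0.08,1,0],"angular":[0,0,0]},{"dp":[0.08,1,0],"angular":[0,0,0]},{"dp":[0.08,1,0],"angular":[0,0,0]},{"dp":[0.08,1,0],"angular":[0,0,0]},{"dp":[0.08,1,0],"angular":[0,0,0]},{"dp":[0.08,0.9,0],"angular":[0,0,0]}]' 0; python3 -m crank '[{"dp":[0,0,-1],"angular":[0,0,0]},{"dp":[0,0,-1],"angular":[0,0,0]},{"dp":[0,0,-1],"angular":[0,0,0]},{"dp":[0,0,-1],"angular":[0,0,0]},{"dp":[0,0,-1],"angular":[0,0,0]},{"dp":[0,0,-1],"angular":[0,0,0]},{"dp":[0,0,0],"angular":[0,0,0]},{"dp":[0,0,0],"angular":[0,0,0]}]'; python3 -c "
from h import *;st()"
```

```text
t: 33.3
tcp_pos: [0.5132, 0.325, 0.2651]
tool_rot: [0.123, 0.992, 0.0, -0.0]
force: [0.7, 0.2, 0.0]
finger_gap: 0.998
gripper_force: 0.0
t: 34.1
tcp_pos: [0.5138, 0.323, 0.0851]
tool_rot: [0.123, 0.992, -0.0, -0.0]
force: [0.4, 0.1, -0.3]
finger_gap: 1.002
gripper_force: 0.0
t 34.1 tcp [513.8 323.   85.1] yaw_y 75.8 zdir [-0.001 -0.    -1.   ] F [ 0.4  0.1 -0.3] gap 1.00 gf 0.0 q [ 0.38  0.72  1.6   0.    0.82 -0.95]
```

```bash
python3 -m crank '[{"dp":[0.08,0.06,-0.8],"angular":[0,0,0]},{"dp":[0,0,-0.8],"angular":[0,0,0]},{"dp":[0,0,-0.4],"angular":[0,0,0]},{"dp":[0,0,-0.13],"angular":[0,0,0]},{"dp":[0,0,0],"angular":[0,0,0]},{"dp":[0,0,0],"angular":[0,0,0]},{"dp":[0,0,0],"angular":[0,0,0]}]'; python3 -m crank '[{"dp":[0,0,0],"angular":[0,0,0]},{"dp":[0,0,0],"angular":[0,0,0]},{"dp":[0,0,0],"angular":[0,0,0]},{"dp":[0,0,0],"angular":[0,0,0]},{"dp":[0,0,0],"angular":[0,0,0]},{"dp":[0,0,0],"angular":[0,0,0]},{"dp":[0,0,0],"angular":[0,0,0]}]' 1 50; python3 -c "
from h import *;p,R=st();print(s2w(0,208)-p[:2])"
```

```text
t: 34.8
tcp_pos: [0.5177, 0.3241, 0.0224]
tool_rot: [0.124, 0.992, 0.001, 0.001]
force: [0.4, -0.4, 0.1]
finger_gap: 1.001
gripper_force: 0.0
t: 35.5
tcp_pos: [0.5174, 0.324, 0.0217]
tool_rot: [0.124, 0.992, 0.0, 0.0]
force: [-0.3, 0.3, 4.2]
finger_gap: 0.414
gripper_force: 52.6
t 35.5 tcp [517.4 324.   21.7] yaw_y 75.7 zdir [ 0.001  0.    -1.   ] F [-0.3  0.3  4.2] gap 0.41 gf 52.6 q [ 0.38  0.83  1.61  0.    0.71 -0.95]
[  25.68018397 -211.39528485]
```

```bash
python3 -m crank '[{"dp":[0,0,0.4],"angular":[0,0,0]},{"dp":[0,0,1],"angular":[0,0,0]},{"dp":[0,0,1],"angular":[0,0,0]},{"dp":[0,0,1],"angular":[0,0,0]},{"dp":[0,0,0.95],"angular":[0,0,0]},{"dp":[0.107,-0.881,0],"angular":[0,0,6]},{"dp":[0.107,-0.881,0],"angular":[0,0,6]},{"dp":[0.107,-0.881,0],"angular":[0,0,5.8]},{"dp":[0.107,-0.881,0],"angular":[0,0,0]},{"dp":[0.107,-0.881,0],"angular":[0,0,0]},{"dp":[0.107,-0.881,0],"angular":[0,0,0]},{"dp":[0.107,-0.881,0],"angular":[0,0,0]},{"dp":[0.107,-0.881,0],"angular":[0,0,0]},{"dp":[0,0,0],"angular":[0,0,0]},{"dp":[0,0,-0.7],"angular":[0,0,0]},{"dp":[0,0,-0.6],"angular":[0,0,0]},{"dp":[0,0,-0.1],"angular":[0,0,0]},{"dp":[0,0,0],"angular":[0,0,0]},{"dp":[0,0,0],"angular":[0,0,0]}]'; python3 -c "
from h import *;p,R=st();print(w2s(*p[:2]))"
```

```text
t: 37.4
tcp_pos: [0.543, 0.1128, 0.1103]
tool_rot: [-0.031, 1.0, 0.0, 0.0]
force: [0.4, 0.8, -1.1]
finger_gap: 0.407
gripper_force: 52.0
t 37.4 tcp [543.  112.8 110.3] yaw_y 93.6 zdir [ 0.001  0.    -1.   ] F [ 0.4  0.8 -1.1] gap 0.41 gf 52.0 q [ 0.    0.63  1.73  0.    0.78 -1.63]
[-8.92956273e-02  2.08235675e+02]
```

```bash
python3 -m crank '[{"dp":[0,0,-0.1],"angular":[0,0,0]},{"dp":[0,0,0],"angular":[0,0,0]},{"dp":[0,0,-0.03],"angular":[0,0,0]},{"dp":[0,0,0],"angular":[0,0,0]},{"dp":[0,0,0],"angular":[0,0,0]}]'; python3 -m crank '[{"dp":[0,0,0],"angular":[0,0,0]},{"dp":[0,0,0],"angular":[0,0,0]},{"dp":[0,0,0],"angular":[0,0,0]},{"dp":[0,0,0],"angular":[0,0,0]},{"dp":[0,0,0.3],"angular":[0,0,0]},{"dp":[0,0,1],"angular":[0,0,0]},{"dp":[0,0,1],"angular":[0,0,0]},{"dp":[0,0,1],"angular":[0,0,0]},{"dp":[0.27,0.97,0],"angular":[0,0,0]},{"dp":[0.27,0.97,0],"angular":[0,0,0]},{"dp":[0.27,0.97,0],"angular":[0,0,0]},{"dp":[0.27,0.97,0],"angular":[0,0,0]},{"dp":[0.27,0.97,0],"angular":[0,0,0]},{"dp":[0.27,0.97,0],"angular":[0,0,0]},{"dp":[0.27,0.97,0],"angular":[0,0,5.5]},{"dp":[0,0,-0.7],"angular":[0,0,0]},{"dp":[0,0,-0.7],"angular":[0,0,0]},{"dp":[0,0,0],"angular":[0,0,0]},{"dp":[0,0,0],"angular":[0,0,0]}]' 0.3; python3 -c "
from h import *;p,R=st();
s=snap('top');I=s['image'];cv2.imwrite('pics/t9.png',cv2.resize(I[150:310,180:380],None,fx=4,fy=3.7,interpolation=cv2.INTER_CUBIC))"
```

```text
t: 37.9
tcp_pos: [0.5429, 0.1125, 0.1066]
tool_rot: [-0.031, 1.0, 0.0, 0.0]
force: [-2.5, 1.2, 5.4]
finger_gap: 0.412
gripper_force: 52.7
t: 39.8
tcp_pos: [0.5992, 0.316, 0.163]
tool_rot: [-0.079, 0.997, -0.0, -0.0]
force: [-0.7, -0.3, -0.2]
finger_gap: 0.695
gripper_force: 0.0
t 39.8 tcp [599.2 316.  163. ] yaw_y 99.0 zdir [-0.001 -0.    -1.   ] F [-0.7 -0.3 -0.2] gap 0.70 gf 0.0 q [ 0.32  0.69  1.36  0.    1.09 -1.41]
```

View pics/t9.png

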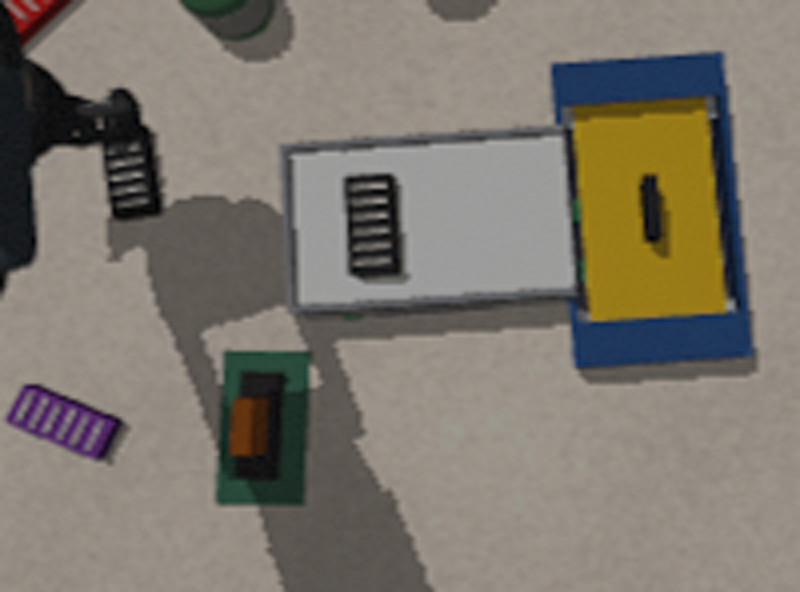

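The first cassette lies straight on the plate at (372,225). The second is still in place at (133,175), below the gripper.

```bash
python3 -m crank '[{"dp":[0.06,0.08,-0.9],"angular":[0,0,0]},{"dp":[0,0,-0.9],"angular":[0,0,0]},{"dp":[0,0,-0.9],"angular":[0,0,0]},{"dp":[0,0,-0.9],"angular":[0,0,0]},{"dp":[0,0,-0.6],"angular":[0,0,0]},{"dp":[0,0,-0.4],"angular":[0,0,0]},{"dp":[0,0,-0.1],"angular":[0,0,0]},{"dp":[0,0,0],"angular":[0,0,0]},{"dp":[0,0,0],"angular":[0,0,0]}]' 0; python3 -m crank '[{"dp":[0,0,0],"angular":[0,0,0]},{"dp":[0,0,0],"angular":[0,0,0]},{"dp":[0,0,0],"angular":[0,0,0]},{"dp":[0,0,0],"angular":[0,0,0]},{"dp":[0,0,0],"angular":[0,0,0]},{"dp":[0,0,0],"angular":[0,0,0]},{"dp":[0,0,0],"angular":[0,0,0]}]' 1 50; python3 -c "
from h import *;p,R=st();print(s2w(0,125)-p[:2])"
```

```text
t: 40.75
tcp_pos: [0.6022, 0.3188, 0.0231]
tool_rot: [-0.079, 0.997, 0.0, 0.001]
force: [-0.7, 0.5, 0.0]
finger_gap: 1.005
gripper_force: 0.0
t: 41.45
tcp_pos: [0.6017, 0.3187, 0.0225]
tool_rot: [-0.079, 0.997, 0.0, 0.001]
force: [-1.3, 0.5, 5.6]
finger_gap: 0.406
gripper_force: 52.6
t 41.5 tcp [601.7 318.7  22.5] yaw_y 99.0 zdir [ 0.001  0.    -1.   ] F [-1.3  0.5  5.6] gap 0.41 gf 52.6 q [ 0.32  0.88  1.41  0.    0.84 -1.41]
[ -53.53790021 -288.93760182]
```

```bash
python3 -m crank '[{"dp":[0,0,0.4],"angular":[0,0,0]},{"dp":[0,0,1],"angular":[0,0,0]},{"dp":[0,0,1],"angular":[0,0,0]},{"dp":[0,0,1],"angular":[0,0,0]},{"dp":[0,0,1],"angular":[0,0,0]},{"dp":[0,0,0.6],"angular":[0,0,0]},{"dp":[-0.162,-0.876,0],"angular":[0,0,-2.8]},{"dp":[-0.162,-0.876,0],"angular":[0,0,-2.7]},{"dp":[-0.162,-0.876,0],"angular":[0,0,0]},{"dp":[-0.162,-0.876,0],"angular":[0,0,0]},{"dp":[-0.162,-0.876,0],"angular":[0,0,0]},{"dp":[-0.162,-0.876,0],"angular":[0,0,0]},{"dp":[-0.162,-0.876,0],"angular":[0,0,0]},{"dp":[-0.162,-0.876,0],"angular":[0,0,0]},{"dp":[-0.162,-0.876,0],"angular":[0,0,0]},{"dp":[-0.162,-0.876,0],"angular":[0,0,0]},{"dp":[-0.162,-0.876,0],"angular":[0,0,0]},{"dp":[0,0,0],"angular":[0,0,0]},{"dp":[0,0,0],"angular":[0,0,0]}]'; python3 -m crank '[{"dp":[0,0,-0.8],"angular":[0,0,0]},{"dp":[0,0,-0.8],"angular":[0,0,0]},{"dp":[0,0,-0.3],"angular":[0,0,0]},{"dp":[0,0,-0.1],"angular":[0,0,0]},{"dp":[0,0,0],"angular":[0,0,0]},{"dp":[0,0,0],"angular":[0,0,0]}]'; python3 -c "
from h import *;p,R=st();print(w2s(*p[:2]))"
```

```text
t: 43.35
tcp_pos: [0.5474, 0.0291, 0.1718]
tool_rot: [-0.03, 1.0, 0.0, -0.0]
force: [-0.4, 0.2, -0.4]
finger_gap: 0.411
gripper_force: 52.1
t: 43.95
tcp_pos: [0.5484, 0.0297, 0.1126]
tool_rot: [-0.031, 1.0, -0.0, 0.001]
force: [1.0, 0.2, -0.3]
finger_gap: 0.408
gripper_force: 52.1
t 44.0 tcp [548.4  29.7 112.6] yaw_y 93.6 zdir [ 0.002 -0.    -1.   ] F [ 1.   0.2 -0.3] gap 0.41 gf 52.1 q [-0.15  0.62  1.74  0.    0.78 -1.78]
[  0.25191553 124.87017046]
```

Contact is expected at TCP 107.5, so I lower about 5 mm, release and retreat.

```bash
python3 -m crank '[{"dp":[0,0,-0.12],"angular":[0,0,0]},{"dp":[0,0,0],"angular":[0,0,0]},{"dp":[0,0,-0.06],"angular":[0,0,0]},{"dp":[0,0,0],"angular":[0,0,0]},{"dp":[0,0,0],"angular":[0,0,0]}]'; python3 -m crank '[{"dp":[0,0,0],"angular":[0,0,0]},{"dp":[0,0,0],"angular":[0,0,0]},{"dp":[0,0,0],"angular":[0,0,0]},{"dp":[0,0,0],"angular":[0,0,0]},{"dp":[0,0,0.3],"angular":[0,0,0]},{"dp":[0,0,1],"angular":[0,0,0]},{"dp":[0,0,1],"angular":[0,0,0]},{"dp":[0,0,1],"angular":[0,0,0]},{"dp":[0,0,1],"angular":[0,0,0]},{"dp":[-0.4,-1,0],"angular":[0,0,0]},{"dp":[-0.4,-1,0],"angular":[0,0,0]},{"dp":[-0.4,-1,0],"angular":[0,0,0]},{"dp":[-0.4,-1,0],"angular":[0,0,0]},{"dp":[-0.4,-1,0],"angular":[0,0,0]},{"dp":[-0.4,-1,0],"angular":[0,0,0]},{"dp":[-0.4,-1,0],"angular":[0,0,0]},{"dp":[-0.4,-1,0],"angular":[0,0,0]},{"dp":[-0.4,-1,0],"angular":[0,0,0]},{"dp":[0,0,0],"angular":[0,0,0]},{"dp":[0,0,0],"angular":[0,0,0]}]' 0.3; sed -i 's/t7.png/t10.png/' m4.py; python3 m4.py; python3 -c "
from h import *
s=dict(np.load('top1.npz'));z=world(s)[...,2]*1e3
r=rect(s,((z>100)&(z<120)).astype(np.uint8)*255,.111,(250,170,330,245));print(r,[w2s(*a[:2]).round(1) for a in r])"
```

```text
t: 44.45
tcp_pos: [0.548, 0.0293, 0.1075]
tool_rot: [-0.031, 1.0, -0.0, 0.001]
force: [-1.0, -0.0, 4.8]
finger_gap: 0.409
gripper_force: 52.7
t: 46.45
tcp_pos: [0.4394, -0.2409, 0.2358]
tool_rot: [-0.03, 1.0, 0.0, 0.0]
force: [-0.6, -0.1, 0.4]
finger_gap: 0.703
gripper_force: 0.0
T fin [[553.0, -95.7, 50.8, 11.7, 7.0, 342, 205]] [array([-2.8, -0.5])]
T hatch 1948 [-87. -54.] [96.1 54.3]
plane [-7.00000e-04  9.00000e-04  4.08502e+01]
S fin [[562.1, -95.8, 56.6, 10.6, 3.1, 300, 195], [567.2, 26.8, 63.5, 4.3, -0.6, 342, 191]] [array([ 6.2, -1.2]), array([ 18.8, 120.9])]
S hatch 1523 [-99.2 -54.8] [71.3 53.7]
plane [-5.00000e-04  5.00000e-04  4.17621e+01]
mat [[380.8, 210.9, 125.6, 66.7, -1.7, 245, 265]]
grip [[380.8, 207.7, 44.0, 17.8, 1.2, 240, 265]]
head [[381.1, 209.0, 85.9, 31.6, -1.4, 245, 265]]
cassdark []
[[539.1, 110.1, 80.6, 36.9, 3.5, 272, 210], [569.8, 42.1, 83.1, 35.2, 0.1, 295, 200]] [array([ -4.1, 205.7]), array([ 22.3, 136. ])]
```

View pics/t10.png

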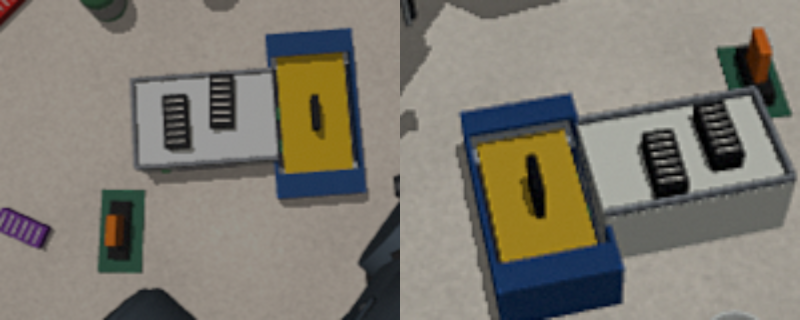

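The top view, taken just before the scene view, shows the second cassette displaced toward the +x rail (222,102). That looks like the knock, so I measure again.

```bash
cat > m5.py <<'E'
from h import *
for n,b in(('top',(250,170,330,245)),('scene',(310,150,405,230))):
    s=snap(n);W=world(s);z=W[...,2]*1e3
    k=((z>103)&(z<125)).astype(np.uint8)*255
    r=rect(s,k,.111,b); print(n,[(w2s(*a[:2]).round(1).tolist(),a[2:5]) for a in r])
    m=np.zeros_like(k);m[b[1]:b[3],b[0]:b[2]]=k[b[1]:b[3],b[0]:b[2]]
    c,l=cv2.connectedComponents(m)
    for i in range(1,c):
        P=W[l==i]*1e3
        if len(P)>30:
            A=np.c_[P[:,:2]-P[:,:2].mean(0),np.ones(len(P))]; print('  plane',np.linalg.lstsq(A,P[:,2],rcond=None)[0].round(3))
    if n=='top': cv2.imwrite('pics/t11.png',cv2.resize(s['image'][170:250,245:345],None,fx=7,fy=7,interpolation=cv2.INTER_CUBIC))
E
python3 m5.py
```

```text
top [([-3.9, 205.9], [80.2, 36.4, 3.5]), ([22.3, 137.6], [77.6, 32.6, -0.2])]
  plane [-3.00000e-03 -7.00000e-03  1.11111e+02]
  plane [3.00000e-03 1.90000e-02 1.10988e+02]
scene [([27.0, 137.8], [85.7, 37.7, 0.3]), ([1.4, 206.8], [85.6, 37.8, 3.6])]
  plane [-1.40000e-02  2.90000e-02  1.11211e+02]
  plane [-1.2000e-02  3.7000e-02  1.1136e+02]
```

View pics/t11.png

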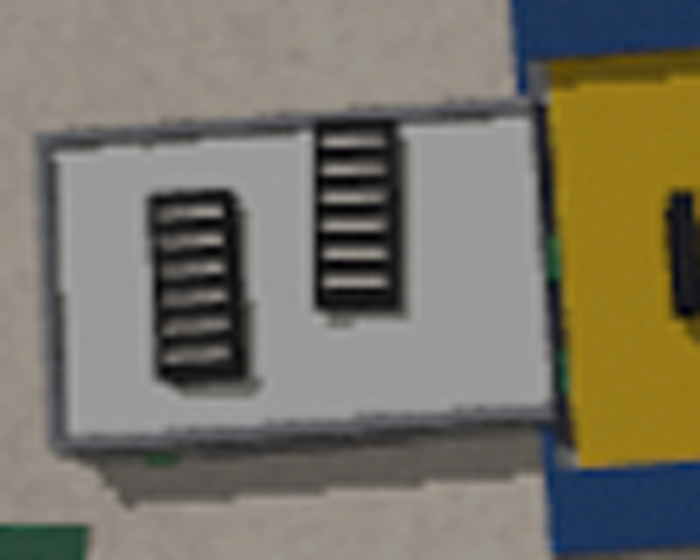

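The second cassette now lies flat against the +x rail (crop (360,215)), about 23 mm off centre. The first is untouched at (200,285). I re-centre the second.

```bash
python3 -m crank '[{"dp":[0.435,0.949,0],"angular":[0,0,-1.8]},{"dp":[0.435,0.949,0],"angular":[0,0,-1.8]},{"dp":[0.435,0.949,0],"angular":[0,0,0]},{"dp":[0.435,0.949,0],"angular":[0,0,0]},{"dp":[0.435,0.949,0],"angular":[0,0,0]},{"dp":[0.435,0.949,0],"angular":[0,0,0]},{"dp":[0.435,0.949,0],"angular":[0,0,0]},{"dp":[0.435,0.949,0],"angular":[0,0,0]},{"dp":[0.435,0.949,0],"angular":[0,0,0]},{"dp":[0.435,0.949,0],"angular":[0,0,0]},{"dp":[0,0,0],"angular":[0,0,0]},{"dp":[0,0,-1],"angular":[0,0,0]},{"dp":[0,0,-1],"angular":[0,0,0]},{"dp":[0,0,-0.6],"angular":[0,0,0]},{"dp":[0,0,0],"angular":[0,0,0]},{"dp":[0,0,0],"angular":[0,0,0]}]' 0.35; python3 -c "
from h import *;p,R=st();print(w2s(*p[:2]),s2w(22.5,137.7)-p[:2])"
```

```text
t: 48.25
tcp_pos: [0.57, 0.0442, 0.1576]
tool_rot: [0.0, 1.0, -0.0, -0.0]
force: [0.5, -0.5, 0.7]
finger_gap: 0.651
gripper_force: 0.0
t 48.2 tcp [570.   44.2 157.6] yaw_y 90.0 zdir [-0.001 -0.    -1.   ] F [ 0.5 -0.5  0.7] gap 0.65 gf 0.0 q [-0.12  0.58  1.65 -0.    0.91 -1.69]
[ 22.72054818 138.06702139] [-0.19773069 -0.37980097]
```

```bash
python3 -m crank '[{"dp":[0,0,-0.8],"angular":[0,0,0]},{"dp":[0,0,-0.6],"angular":[0,0,0]},{"dp":[0,0,-0.23],"angular":[0,0,0]},{"dp":[0,0,0],"angular":[0,0,0]},{"dp":[0,0,0],"angular":[0,0,0]}]'; python3 -m crank '[{"dp":[0,0,0],"angular":[0,0,0]},{"dp":[0,0,0],"angular":[0,0,0]},{"dp":[0,0,0],"angular":[0,0,0]},{"dp":[0,0,0],"angular":[0,0,0]},{"dp":[0,0,0],"angular":[0,0,0]},{"dp":[0,0,0],"angular":[0,0,0]}]' 1 50;python3 -m crank '[{"dp":[0,0,0.5],"angular":[0,0,0]},{"dp":[-0.24,-0.19,0],"angular":[0,0,1.8]},{"dp":[-0.24,-0.19,0],"angular":[0,0,1.7]},{"dp":[-0.24,-0.2,0],"angular":[0,0,0]},{"dp":[0,0,0],"angular":[0,0,0]},{"dp":[0,0,-0.35],"angular":[0,0,0]},{"dp":[0,0,0],"angular":[0,0,0]},{"dp":[0,0,0],"angular":[0,0,0]}]'; python3 -c "
from h import *;p,R=st();print(w2s(*p[:2]))"
```

```text
t: 48.75
tcp_pos: [0.5711, 0.044, 0.1097]
tool_rot: [0.0, 1.0, -0.0, 0.001]
force: [-0.2, -0.5, -0.1]
finger_gap: 0.651
gripper_force: 0.0
t: 49.35
tcp_pos: [0.5711, 0.044, 0.1099]
tool_rot: [0.0, 1.0, -0.0, 0.001]
force: [-0.6, -1.0, 6.2]
finger_gap: 0.408
gripper_force: 51.8
t: 50.15
tcp_pos: [0.5485, 0.0269, 0.1123]
tool_rot: [-0.03, 1.0, 0.0, -0.001]
force: [1.0, 0.3, -0.8]
finger_gap: 0.408
gripper_force: 51.1
t 50.1 tcp [548.5  26.9 112.3] yaw_y 93.4 zdir [-0.001  0.    -1.   ] F [ 1.   0.3 -0.8] gap 0.41 gf 51.1 q [-0.15  0.63  1.74  0.    0.78 -1.79]
[  0.18688048 122.11266349]
```

```bash
python3 -m crank '[{"dp":[0,0,-0.08],"angular":[0,0,0]},{"dp":[0,0,0],"angular":[0,0,0]},{"dp":[0,0,-0.03],"angular":[0,0,0]},{"dp":[0,0,0],"angular":[0,0,0]},{"dp":[0,0,0],"angular":[0,0,0]}]'; python3 -m crank '[{"dp":[0,0,0],"angular":[0,0,0]},{"dp":[0,0,0],"angular":[0,0,0]},{"dp":[0,0,0],"angular":[0,0,0]},{"dp":[0,0,0],"angular":[0,0,0]},{"dp":[0,0,0.3],"angular":[0,0,0]},{"dp":[0,0,1],"angular":[0,0,0]},{"dp":[0,0,1],"angular":[0,0,0]},{"dp":[0,0,1],"angular":[0,0,0]},{"dp":[0,0,1],"angular":[0,0,0]},{"dp":[-0.4,-1,0],"angular":[0,0,0]},{"dp":[-0.4,-1,0],"angular":[0,0,0]},{"dp":[-0.4,-1,0],"angular":[0,0,0]},{"dp":[-0.4,-1,0],"angular":[0,0,0]},{"dp":[-0.4,-1,0],"angular":[0,0,0]},{"dp":[-0.4,-1,0],"angular":[0,0,0]},{"dp":[-0.4,-1,0],"angular":[0,0,0]},{"dp":[-0.4,-1,0],"angular":[0,0,0]},{"dp":[-0.4,-1,0],"angular":[0,0,0]},{"dp":[0,0,0],"angular":[0,0,0]},{"dp":[0,0,0],"angular":[0,0,0]}]' 0.35; sed -i 's/t11/t12/' m5.py; python3 m5.py; sed -i 's/t10/t13/' m4.py; python3 m4.py | grep -E 'fin|hatch|head|plane'
```

```text
t: 50.65
tcp_pos: [0.5487, 0.0268, 0.11]
tool_rot: [-0.03, 1.0, 0.0, 0.0]
force: [-0.0, -0.0, 0.9]
finger_gap: 0.405
gripper_force: 51.3
t: 52.65
tcp_pos: [0.4403, -0.2436, 0.2391]
tool_rot: [-0.029, 1.0, 0.0, 0.0]
force: [0.7, 0.7, 0.3]
finger_gap: 0.648
gripper_force: 0.0
top [([-4.1, 205.7], [80.6, 36.9, 3.5]), ([-2.0, 120.3], [80.4, 36.0, 3.5])]
  plane [1.30000e-02 1.60000e-02 1.10934e+02]
  plane [4.00000e-03 6.00000e-03 1.10909e+02]
scene [([3.4, 121.4], [85.3, 37.5, 3.5]), ([2.1, 206.8], [87.1, 37.8, 3.6])]
  plane [-1.90000e-02  1.90000e-02  1.11138e+02]
  plane [-1.60000e-02  3.70000e-02  1.10997e+02]
T fin [[553.0, -95.0, 50.8, 11.0, 5.9, 342, 205]] [array([-2.8,  0.2])]
T hatch 1947 [-87. -54.] [96.3 54.3]
plane [-5.00000e-04 -6.00000e-04  4.08514e+01]
S fin [[562.1, -95.8, 56.6, 10.6, 3.1, 300, 195], [555.5, 16.8, 79.4, 18.7, 3.6, 336, 190]] [array([ 6.2, -1.2]), array([  6.5, 111.6])]
S hatch 1520 [-99.2 -55. ] [71.3 53.7]
plane [-2.00000e-04 -1.80000e-03  4.17857e+01]
head [[381.1, 208.9, 85.9, 31.8, -1.4, 245, 265]]
```

View pics/t13.png

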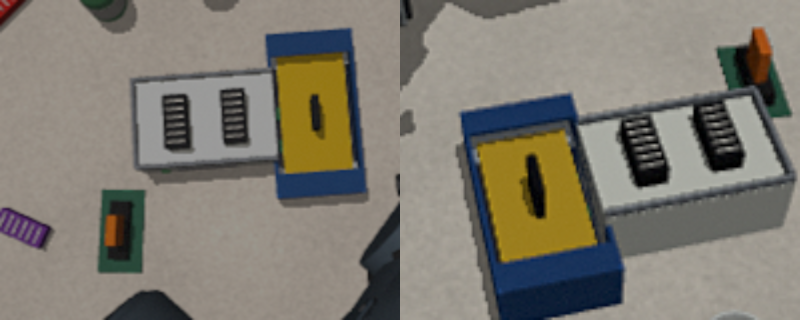

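Both cassettes lie level and straight across the plate ((176,121) and (234,116)). The hatch is flat and centred, and the scraper stands on its mat, so I hand it in.

```bash
python3 -c "
from station import order;print(order.sign_off())"
```

```text
the job is handed in; nothing more can be done
None
```

I handed the job in at about 53 s: all five chips are in the well, the hatch is flat and centred under both lips, the scraper is back on its mat, and both black cassettes are across the plate (I re-centred the second after it was knocked aside).

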